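Sort rattling housings and close the packing box

TASK

Four or five sealed housings lie on the bench: pick up each, tip it end-down one way and the other, and feel whether something loose shifts inside. Lay the sound ones flat and side by side in the wooden packing box and the rattling ones in the steel reject tray; when all are sorted, slide the lid into the box's grooves until it is fully home. Leave the bush, the insulator and the gear where they are.

Things in the scene. Friction and masses are not known exactly. Their poses are not given: they have to be found in the camera images.
- housing_a_centre (a point): Sealed grey housing, a plain closed oblong 84 long (own x) x 36 wide (own y) x 38 mm high, dark steel end caps; this point is its centre, 19 mm above its underside. Lies flat on the bench. All housings look alike, 0.18 to 0.66 kg whether sound or not, so neither looks nor weight tell. Some rattle, some are sound.
- housing_b_centre (a point): Another such housing; point at its centre. In a rattling one a 0.18 kg ball has come loose and rolls freely along the length (x), 25 mm either way from the middle, as soon as the housing is tipped end-down by 10 degrees or more; in a sound one nothing shifts. It cannot be seen or opened.
- housing_c_centre (a point): Another such housing, not always there; point at its centre. To feel it: grip across the 36 mm width, tip one end down 20 degrees, bring it back level and read the wrist moment about the horizontal width axis, then do the same with the other end. A loose ball stays at the end where it rolled (it moves only past about 8 degrees), so the two level readings differ by about 0.09 N m; a sound one's agree.
- housing_d_centre (a point): Another such housing; point at its centre.
- housing_e_centre (a point): Another such housing, not always there; point at its centre.
- pack_box: Open wooden packing box, fixed; origin at the middle of its underside. Inside 98 (own x) x 150 mm (own y), floor 6 mm above the bench. Holds two housings, lengths along the box's x, at about y = -38 and +38 mm. The tops of its long sides are ledges 52 mm above the bench on which the lid slides in the box's +y direction; the end wall at y = -79 is 49 mm high, the lid passes over it.
- lid_apron (a point): Point in the box's middle plane at box y = -130 mm, 52 mm above the bench (ledge height), axes as the box's. Here the ledges run on outside the box as an open apron, y = -83 to -178 mm, where the lid can be laid from above between side guides 114 mm apart, flared wider from y = -143 outwards, tops 70.5 mm above the bench.
- lid_seat (a point): Where the lid's centre lies when fully home: box y = -4 mm, 56 mm above the bench, axes as the box's. Dark steel keeper strips from box y = -75 to +83 mm (first 20 mm bent up as a lead-in) run over both ledges, undersides 62.5 mm above the bench, over the outer 4 mm of the lid; the far end wall (inner face y = +75 mm) stops the lid.
- lid_centre (a point): Loose lid of the box: a flat plywood slab 108 (own x) x 158 (own y) x 8 mm, 0.3 kg, lying flat with its handle up; this point is the middle of the slab, 4 mm above its underside. Either end may go first. The grooves leave it 3 mm at each side and 2.5 mm in height.
- lid_handle (a point): Centre of the lid's handle, a dark wooden bar on the middle of the slab: 56 long (lid x) x 14 thick (lid y), rising 34 mm above the slab's top face; this point is 19 mm above that face, 27 mm above the lid's underside.
- reject_tray: Low open steel tray, fixed; origin at the middle of its underside. Inside 188 (own x) x 108 mm (own y), floor 3 mm, rim 26 mm above the bench. Takes three housings side by side, lengths along the tray's y, at x = -62, 0 and +62 mm.
- brass_bush: Brass bush, 34 mm across, 30 high, loose bystander; origin at its underside.
- insulator: White porcelain insulator, 40 mm across, 54 high, loose bystander; origin at its underside.
- gear: Steel gear wheel, 72 mm across, 24 high, loose bystander; origin at its underside.

How it is judged (in metres and radians):
On the way, in this order (a step that is already met when the one before it is completed fails the run):
1. every housing is sorted: sound ones in the packing box, rattling ones in the reject tray, all at rest (x of slug_a_c0 in the frame of reject_tray between -0.094 and 0.094 m and y of slug_a_c0 in the frame of reject_tray between -0.054 and 0.054 m and z of slug_a_c0 in the frame of reject_tray between 0 and 0.06 m and ((x of slug_a_c0 in the frame of reject_tray between -0.094 and 0.094 m and y of slug_a_c0 in the frame of reject_tray between -0.054 and 0.054 m and z of slug_a_c0 in the frame of reject_tray between 0 and 0.06 m) or (x of housing_a_centre in the frame of pack_box between -0.046 and 0.046 m and y of housing_a_centre in the frame of pack_box between -0.072 and 0.072 m and z of housing_a_centre in the frame of pack_box between 0 and 0.035 m)) and x of slug_b_c0 in the frame of reject_tray between -0.094 and 0.094 m and y of slug_b_c0 in the frame of reject_tray between -0.054 and 0.054 m and z of slug_b_c0 in the frame of reject_tray between 0 and 0.06 m and ((x of slug_b_c0 in the frame of reject_tray between -0.094 and 0.094 m and y of slug_b_c0 in the frame of reject_tray between -0.054 and 0.054 m and z of slug_b_c0 in the frame of reject_tray between 0 and 0.06 m) or (x of housing_b_centre in the frame of pack_box between -0.046 and 0.046 m and y of housing_b_centre in the frame of pack_box between -0.072 and 0.072 m and z of housing_b_centre in the frame of pack_box between 0 and 0.035 m)) and x of slug_d_c0 in the frame of reject_tray between -0.094 and 0.094 m and y of slug_d_c0 in the frame of reject_tray between -0.054 and 0.054 m and z of slug_d_c0 in the frame of reject_tray between 0 and 0.06 m and ((x of slug_d_c0 in the frame of reject_tray between -0.094 and 0.094 m and y of slug_d_c0 in the frame of reject_tray between -0.054 and 0.054 m and z of slug_d_c0 in the frame of reject_tray between 0 and 0.06 m) or (x of housing_d_centre in the frame of pack_box between -0.046 and 0.046 m and y of housing_d_centre in the frame of pack_box between -0.072 and 0.072 m and z of housing_d_centre in the frame of pack_box between 0 and 0.035 m)) and x of housing_c_centre in the frame of reject_tray between -0.094 and 0.094 m and y of housing_c_centre in the frame of reject_tray between -0.054 and 0.054 m and z of housing_c_centre in the frame of reject_tray between 0 and 0.06 m and x of housing_e_centre in the frame of pack_box between -0.046 and 0.046 m and y of housing_e_centre in the frame of pack_box between -0.072 and 0.072 m and z of housing_e_centre in the frame of pack_box between 0 and 0.035 m and linear speed of each of housing_a, housing_b, housing_c, housing_d, housing_e below 0.02 m/s), for 0.2 s.
2. the lid is slid fully home (y of lid_centre in the frame of lid_seat between -0.008 and 0.006 m and x of lid_centre in the frame of lid_seat between -0.005 and 0.005 m and z of lid_centre in the frame of lid_seat between -0.005 and 0.005 m), for 0.2 s.
At the end, for the whole second after the job is handed in: Every housing without a loose ball lies flat inside the packing box, every housing with one lies in the reject tray, all at rest, and the lid is in its grooves, at most 8 mm short of fully home, released (all of step 1 and all of step 2 and linear speed of lid below 0.02 m/s); the robot touches nothing.
It fails at once if the bush, the insulator or the gear is pushed more than 3 cm (distance of any of brass_bush, insulator, gear from where it was at the start of the episode above 0.03 m).
It fails at once if the insulator is knocked over (angle between insulator's own z axis and vertical above 0.6 rad).
Of housing_c, housing_e only 1 to 2 are there at a start; the rules pass over those that are not, and their reading is None.
Of slug_a, slug_b, slug_d only 2 to 2 are there at a start; the rules pass over those that are not, and their reading is None.
At some moment in a run one of housing_a, housing_b, housing_c, housing_d, housing_e, lid may be knocked a few centimetres aside while the robot is not near it.
Once in a run the grip may slacken for a moment while it holds something.
It also fails if it takes over 210 s, if anything falls off the work surface, if the arm or the gripper's body presses on something with over 40 N, if the wrist force passes 120 N, or if a joint passes its speed limit or range.

ROBOT

A 6-joint arm with a two-finger parallel gripper is mounted at the origin on a cart in front of the work surface, level with it; the furniture and walls round the work are solid. World frame = base frame: x ahead of the robot, y to its left, z up, the work surface at z = 0. Lengths are in mm, angles in rad, forces in N, time in s.
With the tool pointing down it reaches from about 350 to 975 mm from the base axis. Payload 7.1 kg.
Tool frame: the origin (TCP) lies at the very end of the fingers, on their centre line; the grasp point (between the pads) lies 19 mm behind it; z points along the fingers, y is the line along which they close (so a half turn about z gives the same grasp; the last joint's range is limited). The gripper opens to 88 mm and grips with 3 to 60 N. Pads are 20 mm wide; open, the fingers measure 115 mm over their backs; the gripper's body (75 mm by 178 mm) begins 61 mm behind the grasp point.
Start: joints at [1.224, 0.423, 1.63, -0, 1.089, -0.019], TCP at [201.194, 591.714, 222.675] pointing down, gripper open.
Joint ranges: [-3, 3], [-0.9, 2.11], [0.09, 2.58], [-1.31, 4.45], [0.11, 2.69], [-2.54, 2.54]. Speed limits (rad/s): [2.39, 2.39, 3.01, 3.14, 3.14, 3.14].

INTERFACE

Orientations are given as a rotation vector (axis times angle).
In Python, from workcell import get_obs, get_image, job, models gives the robot as it stands.
- The arm moves only by the tool jog_arm, never from a script. Its argument "increments" is one flat list of numbers, 7 for each row, row after row: the turn, a rotation vector about the tool's x, y, z in degrees, then the shift along the tool's x, y, z in mm, then the opening in per cent of the stroke, from 0 (shut) to 100 (fully open). A call has 1 to 12 rows; each row shifts and turns the commanded pose from where the row before left it, along the tool's axes as they then stand; what a row does not reach is not made up. A row lasts 1/8 s, in which the tool goes at most 62.5 mm and 10.7 degrees, less where a joint would pass 70% of its speed; a pose out of reach is approached as far as the arm can. A call is refused whole if a number of a shift passes 62.5 or a number of a turn 10.7, either way. A call with a gripper value outside its range is refused whole. The fingers move at their own pace and stop on an object; the grip force is fixed at half the most. Time passes only in rows, so rows that do not move let the fingers close. It gives the time, the measured TCP pose, the force, the opening and the grip force at its end, in the units of the state.
- get_obs(): the state, without advancing time (a new reading comes with each control period).
- get_image(name): name is "side" or "top" or "wrist"; returns a dict with "pixels" (384x512x3 uint8, blue, green, red), "depth" (384x512 float32, mm along the optical axis (not along the pixel's ray), 0 where there is no reading), "fx", "fy", "cx", "cy" (pixels), "cam_to_world" (4x4, takes a point from camera to world coordinates); the wrist camera has in their place "tool_from_camera" (4x4, takes a point from camera to tool coordinates, whose origin is the TCP and whose axes are the flange's). Camera axes: x right, y up, looking along -z (the intrinsics and any distortion apply to the point x, -y, -z); pixel columns grow to the right and rows downward; lengths in mm; the calibration is good to about 2 mm. A picture is of the moment at which its call begins: read the wrist's pose just before it.
- job.close_job(): hands the job in; it is judged then, once.
Trained networks look in the newest picture that a camera, given by its name, has taken for a name from the list of things; names that differ only in an ending like _2 or _b are one class to them, and where a whole thing is asked for, a point or a joint stands for the part that bears it (a point fixed in the world has none). Each returns a list of dicts, best first, with "p" (0 to 1); they miss things now and then, are a little off and sometimes report something else, mostly with a low value. They report only what shows in the picture. A call takes as long as a camera call.
- models.look_for(target, camera): "centre" ([x, y, z] in mm, in world coordinates, good to about 4 mm: the middle of the surface that is visible of it).
- models.regions_of(target, camera): "region" (384x512 bool, what is visible of it).
The state is a dict: "t": time; "qpos": joint angles; "qvel": joint speeds; "joint_torque": joint torques, N m; "ee_pos": TCP position; "orientation": TCP orientation; "ft_force": force on the tool from outside, world axes, zero at the start; "moment": the same for the moment, N m; "width": finger opening in mm; "grasp_force": force on a finger pad.
Only numpy, scipy, OpenCV 4.12 (cv2) and the standard library are available. Lean on these libraries where they do the work, as an engineer would, in place of code of your own. Each camera call takes 0.05 s, during which the arm holds its last target. There are 200 camera calls.

## Working session

There is one attempt and no reset: what is moved stays moved. The work goes in short steps, Python scripts to look and compute and a tool call to move; the robot and the scene stay as the last step left them, time stands still between calls to the robot, and variables do not carry over. Pictures are saved under pics/ and viewed, at most 14 in all, crops included, and the job is handed in when it is done.

Besides the shell and the picture viewer there is one more tool, called after "Call:" by a JSON object that holds its "api" and its "payload". jog_arm: Moves the arm, as the interface text tells. Its arguments: {"type":"object","properties":{"increments":{"type":"array"}},"required":["increments"]}

```bash
mkdir -p pics; ls; cat > h.py <<'E'
import numpy as np, cv2
from workcell import get_obs, get_image, job, models
from scipy.spatial.transform import Rotation as R
def cloud(im):
    h,w=im["depth"].shape; d=im["depth"]
    u,v=np.meshgrid(np.arange(w),np.arange(h))
    P=np.stack([(u-im["cx"])/im["fx"]*d,-(v-im["cy"])/im["fy"]*d,-d],-1)
    T=np.array(im["cam_to_world"]); return P@T[:3,:3].T+T[:3,3]
E
python3 - <<'E'
from h import *
o=get_obs(); print({k:np.round(v,3) for k,v in o.items()})
for n in("top","side"):
    im=get_image(n); cv2.imwrite(f"pics/{n}0.png",im["pixels"])
    np.savez(f"{n}0.npz",P=cloud(im),px=im["pixels"],d=im["depth"])
    for t in("housing_a_centre","lid_centre","lid_handle","pack_box","reject_tray","gear","insulator","brass_bush"):
        print(n,t,[(np.round(r["centre"]),round(r["p"],2)) for r in models.look_for(t,n)])
E
```

```text
pics
{'t': np.float64(0.0), 'qpos': array([ 1.224,  0.424,  1.631, -0.   ,  1.089, -0.019]), 'qvel': array([ 0.003, -0.001, -0.001, -0.   ,  0.001, -0.   ]), 'joint_torque': array([-1.0000e-03, -5.4463e+01, -2.7366e+01,  6.4000e-02,  2.3000e-02,
       -0.0000e+00]), 'ee_pos': array([201.   , 591.181, 221.888]), 'orientation': array([-5.120e-01, -3.099e+00,  2.000e-03]), 'ft_force': array([-0.396,  0.388,  0.43 ]), 'moment': array([-0.02 , -0.016,  0.003]), 'grasp_force': np.float64(0.0), 'width': np.float64(87.49)}
top housing_a_centre [(array([ 580., -167.,   34.]), 0.66), (array([ 548., -561.,   18.]), 0.56), (array([ 583., -263.,   27.]), 0.39)]
top lid_centre [(array([ 522., -388.,    2.]), 0.86)]
top lid_handle [(array([ 522., -389.,    9.]), 0.69)]
top pack_box [(array([537., 298.,  31.]), 0.93)]
top reject_tray [(array([528.,  67.,   2.]), 0.89), (array([ 522., -388.,    5.]), 0.21)]
top gear [(array([537., 300.,  27.]), 0.31)]
top insulator []
top brass_bush [(array([532., 301.,  34.]), 0.64), (array([ 584., -262.,   29.]), 0.59)]
side housing_a_centre [(array([546., 247.,  46.]), 0.21)]
side lid_centre [(array([ 519., -395.,    5.]), 0.93), (array([526.,  73.,  11.]), 0.7)]
side lid_handle [(array([575., -74.,  30.]), 0.51)]
side pack_box [(array([547., 252.,  44.]), 0.74)]
side reject_tray [(array([524.,  73.,  11.]), 0.82)]
side gear [(array([ 534., -568.,   18.]), 0.66), (array([542., 254.,  44.]), 0.63)]
side insulator [(array([ 570., -494.,   30.]), 0.81)]
side brass_bush [(array([ 578., -273.,   19.]), 0.54)]
```

View pics/top0.png

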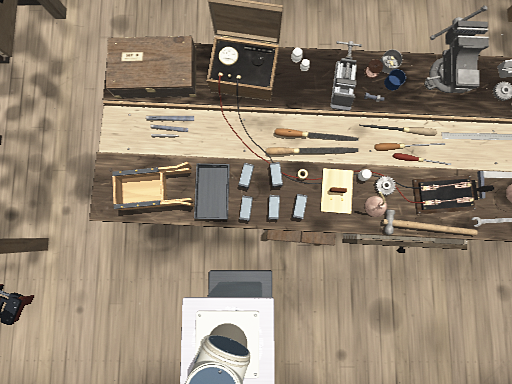

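View pics/side0.png

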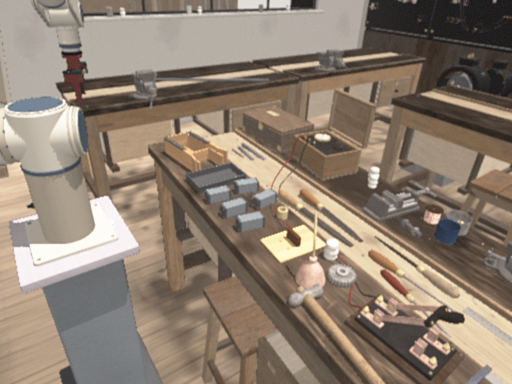

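The top view shows five housings at pixels (246,175), (276,175), (246,208), (274,208) and (300,208). The box is at (138,188) with its apron to the right (world -y), the tray at (212,192), the bush (302,173), the lid (337,190), the insulator (364,174) and the gear (385,185). The side view agrees.

```bash
cat >> h.py <<'E'
def rects(P,zlo,zhi,box,minA=15):
    m=((P[...,2]>zlo)&(P[...,2]<zhi)&(P[...,0]>box[0])&(P[...,0]<box[1])&(P[...,1]>box[2])&(P[...,1]<box[3])).astype(np.uint8)
    n,l=cv2.connectedComponents(m); out=[]
    for i in range(1,n):
        q=P[l==i]
        if len(q)<minA: continue
        (c,s,a)=cv2.minAreaRect(q[:,:2].astype(np.float32))
        if s[0]<s[1]: s=s[::-1]; a+=90
        a=(a+90)%180-90
        out.append((np.round(c,1),np.round(s,1),round(a,1),np.round(np.median(q[:,2]),1),len(q)))
    return out
def tool(): o=get_obs(); return o["ee_pos"],R.from_rotvec(o["orientation"])
def go(target,yawx=None):
    """remaining shift in tool axes (tool down) to the world TCP target, and the yaw turn about tool z to bring tool y onto world angle yawx (deg, mod 180)"""
    p,r=tool(); s=r.inv().apply(np.array(target)-p); 
    y=r.apply([0,1,0]); a=np.degrees(np.arctan2(y[1],y[0]))
    d=None if yawx is None else -((yawx-a+90)%180-90)
    print("tcp",np.round(p,1),"tooly",round(a,1),"shift",np.round(s,1),"turn z",d)
def wcloud(n="wrist"):
    p,r=tool(); im=get_image(n); im=dict(im)
    T=np.eye(4);T[:3,:3]=r.as_matrix();T[:3,3]=p
    im["cam_to_world"]=T@np.array(im["tool_from_camera"]); return cloud(im),im
E
python3 - <<'E'
from h import *
P=np.load("top0.npz")["P"]
for r in rects(P,22,60,(430,660,-600,50)): print(r)
print("box")
for r in rects(P,40,90,(430,680,100,450)): print(r)
print("tray")
for r in rects(P,10,40,(430,680,0,160)): print(r)
print("lid")
for r in rects(P,4,14,(430,660,-500,-280)): print(r)
go((550,-90,330),0)
im=get_image("wrist"); print(im["fx"],im["cx"],np.round(im["tool_from_camera"],2))
E
```

```text
(array([578.7, -61.5]), array([84.9, 35.3]), -14.4, np.float64(36.9), 239)
(array([ 581.1, -167.5]), array([84.4, 35.7]), 6.8, np.float64(36.5), 236)
(array([529.6,   5.3]), array([191.3,  45.5]), 12.6, np.float64(27.2), 98)
(array([ 584. , -262.7]), array([33.1, 29.1]), -0.6, np.float64(28.3), 52)
(array([ 579.3, -482.9]), array([36.6, 31.4]), -12.6, np.float64(47.2), 104)
(array([ 539.9, -558.9]), array([26.4, 19.5]), 63.8, np.float64(23.2), 18)
(array([ 525.5, -387.3]), array([55.2, 14.5]), 85.1, np.float64(39.7), 74)
(array([466.7, -62.1]), array([75. , 34.2]), -7.7, np.float64(37.0), 210)
(array([ 468.4, -159.5]), array([74.9, 34.3]), -2.0, np.float64(37.3), 218)
(array([ 468.8, -251. ]), array([81.8, 35.2]), -11.2, np.float64(37.4), 232)
(array([ 457.5, -534.2]), array([95.9, 60. ]), 49.7, np.float64(37.2), 277)
box
(array([530.8, 263.6]), array([264.7, 149. ]), -84.6, np.float64(67.1), 1136)
tray
(array([525.8,  63.1]), array([190.8, 124.6]), -1.4, np.float64(26.3), 279)
lid
(array([ 526. , -382.6]), array([158., 118.]), -4.7, np.float64(7.3), 1095)
(array([ 471.2, -493.4]), array([53.4, 11.7]), -0.9, np.float64(10.6), 25)
tcp [201.2 591.7 222.7] tooly 71.2 shift [-549.7 -533.2 -107.3] turn z 71.22205495647214
267.5882235502305 255.36784402947643 [[  -0.      0.96    0.28   76.91]
 [   1.      0.     -0.      1.6 ]
 [  -0.      0.28   -0.96 -163.18]
 [   0.      0.      0.      1.  ]]
```

Call:
{"api": "jog_arm", "payload": {"increments": [0, 0, 0, -51, -22, -10, 100, 0, 0, 0, -51, -22, -10, 100, 0, 0, 0, -51, -22, -10, 100, 0, 0, 0, -51, -22, -10, 100, 0, 0, 0, -51, -22, -10, 100, 0, 0, 0, -51, -22, -10, 100, 0, 0, 0, -51, -22, -10, 100, 0, 0, 0, -51, -22, -10, 100, 0, 0, 0, 0, 0, 0, 100, 0, 0, 0, 0, 0, 0, 100]}}

```text
t: 2.2
ee_pos: [530.3, 293.8, 302.3]
orientation: [-0.514, -3.098, 0.0]
ft_force: [0.3, -0.2, -0.7]
width: 88.1
grasp_force: 0.0
```

```bash
python3 - <<'E'
from h import *
o=get_obs(); print(o["t"],np.round(o["qpos"],2),np.round(o["moment"],3))
P,im=wcloud(); np.savez("wbox.npz",P=P,px=im["pixels"]); 
# orthographic height map 1mm of box+tray : rows = x, cols = y
def ortho(P,x0,x1,y0,y1,s=1.5):
    H=np.zeros((int((x1-x0)/s),int((y1-y0)/s)),np.float32)
    q=P.reshape(-1,3); i=((q[:,0]-x0)/s).astype(int); j=((q[:,1]-y0)/s).astype(int)
    k=(i>=0)&(i<H.shape[0])&(j>=0)&(j<H.shape[1])&(q[:,2]>-20); np.maximum.at(H,(i[k],j[k]),q[k,2]); return H
H=ortho(P,400,680,-20,440); c=cv2.applyColorMap(np.clip(H*3,0,255).astype(np.uint8),cv2.COLORMAP_JET)
b=cv2.resize(c,None,fx=2,fy=2,interpolation=0)
cv2.imwrite("pics/w1.png",np.vstack([b,cv2.resize(im["pixels"],(b.shape[1],int(b.shape[1]*.75)))])[:800] if 0 else b); cv2.imwrite("pics/w1c.png",im["pixels"])
E
```

```text
2.2 [ 0.49  0.32  1.6   0.    1.23 -0.76] [ 0.068 -0.014 -0.002]
```

View pics/w1c.png

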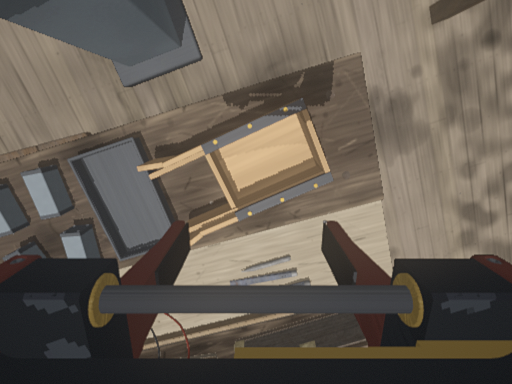

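View pics/w1.png

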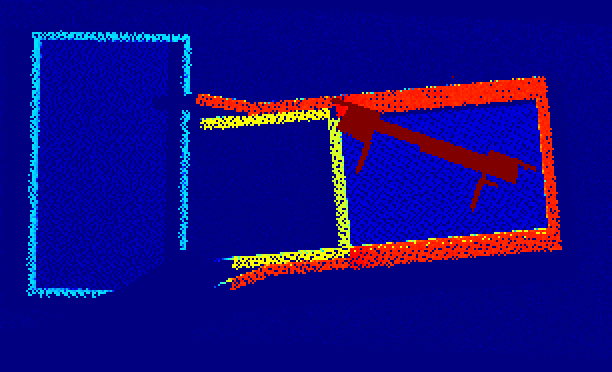

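The wrist picture shows the box interior at about (270,155), the apron opening leftwards to (145,170) and the tray at (120,195). The height map agrees, with the box's +y towards world +y.

```bash
python3 - <<'E'
from h import *
def fit(P,name):
    q=P.reshape(-1,3); o=np.array([527.,311.]); th=np.radians(5.4)
    for it in range(6):
        ex=np.array([np.cos(th),np.sin(th)]); ey=np.array([-ex[1],ex[0]])
        l=(q[:,:2]-o)@np.c_[ex,ey]
        k=(q[:,2]>58)&(q[:,2]<72)&(abs(l[:,0])<85)&(abs(l[:,1])<95)
        L=l[k]; ys=np.arange(-60,80,10.); a=[];b=[]
        for y in ys:
            s=L[abs(L[:,1]-y)<5]; hi=s[s[:,0]>40,0]; lo=s[s[:,0]<-40,0]
            a.append(np.percentile(lo,2) if len(lo)>3 else np.nan); b.append(np.percentile(hi,98) if len(hi)>3 else np.nan)
        a,b=np.array(a),np.array(b); c=(a+b)/2; g=~np.isnan(c); f=np.polyfit(ys[g],c[g],1)
        far=np.percentile([np.max(L[abs(L[:,0]-x)<5,1]) for x in range(-40,41,10) if (abs(L[:,0]-x)<5).sum()>2],50)
        th-=np.arctan(f[0])*.9; o=o+ex*f[1]+ey*(far-83)
    near=[l[(abs(l[:,0]-x)<5)&(q[:,2]>44)&(q[:,2]<54)&(l[:,1]<-60)&(l[:,1]>-95),1] for x in (-20,0,20)]
    print(name,"origin",np.round(o,1),"yaw",round(np.degrees(th),2),"width",np.nanmean(b-a),"nearwall",[np.round([v.min(),v.max()],1) for v in near if len(v)])
T=np.load("top0.npz")["P"]; W=np.load("wbox.npz")["P"]
for P,n in((T,"top"),(W,"wrist")):
    try: fit(P,n)
    except Exception as e: print(n,e)
    for r in rects(P,15,32,(400,680,-10,135)): print("tray",r)
E
```

```text
top origin [527.2 311.6] yaw 5.09 width 127.61880012593936 nearwall [array([-81.3, -76.6]), array([-82.9, -74.3]), array([-82.6, -75.8])]
tray (array([523. ,  64.3]), array([197.6, 124.3]), -0.4, np.float64(26.5), 253)
tray (array([555. ,   2.8]), array([90.7,  4.3]), 0.8, np.float64(27.0), 43)
wrist origin [529.6 312.5] yaw 5.4 width 128.96431376066877 nearwall [array([-82.1, -74.6]), array([-82.7, -74.3]), array([-82.4, -74.8])]
tray (array([524.1,  61.3]), array([198.7, 119.4]), -1.6, np.float64(27.2), 1379)
tray (array([534.8, 117.6]), array([103.5,   6.8]), -1.6, np.float64(28.0), 264)
```

Call:
{"api": "jog_arm", "payload": {"increments": [0, 0, 0, -23, -46, 26, 100, 0, 0, 0, -23, -46, 26, 100, 0, 0, 0, -23, -46, 26, 100, 0, 0, 0, -23, -46, 26, 100, 0, 0, 0, -23, -46, 26, 100, 0, 0, 0, -23, -46, 26, 100, 0, 0, 0, -23, -46, 26, 100, 0, 0, -4.4, 0, 0, 0, 100, 0, 0, 0, 0, 0, 0, 100, 0, 0, 0, 0, 0, 0, 100]}}

```text
t: 3.5
ee_pos: [579.6, -61.6, 120.9]
orientation: [0.392, 3.117, 0.0]
ft_force: [-1.2, 0.0, 0.5]
width: 87.6
grasp_force: 0.0
```

```bash
cat >> h.py <<'E'
def scene(box=(410,660,-330,0)):
    im=get_image("top"); P=cloud(im); return P,[r for r in rects(P,30,45,box) if r[4]>80]
def mom():
    p,r=tool(); M=[]; F=[]
    for i in range(4):
        o=get_obs(); get_image("side"); M.append(o["moment"]); F.append(o["ft_force"])
    print("t",round(o["t"],2),"width",o["width"],"moment about tool y",np.round(r.inv().apply(np.array(M))[:,1],3),"Fz",np.round(np.mean(F,0),2),"rpy tilt",np.round(r.apply([0,0,1]),3))
E
python3 - <<'E'
from h import *
P,s=scene()
for r in s: print(r)
go((578.7,-61.5,5),75.6); o=get_obs(); print(np.round(o["qpos"],2)); mom()
E
```

```text
(array([ 581. , -168.1]), array([84.1, 34.6]), 6.1, np.float64(37.5), 210)
(array([ 465.2, -158.6]), array([81.2, 34.9]), -0.4, np.float64(36.9), 234)
(array([ 467.5, -251.2]), array([84.3, 34.4]), -12.1, np.float64(37.1), 238)
tcp [579.7 -61.6 121.1] tooly 75.7 shift [ 1.000e+00 -1.000e-01  1.161e+02] turn z 0.06596078040389841
[-0.13  0.5   1.79  0.    0.85 -1.45]
t 3.7 width 88.01883598428996 moment about tool y [-0.038  0.001 -0.043 -0.016] Fz [ 0.19 -0.07  0.53] rpy tilt [ 0.001  0.    -1.   ]
```

Call:
{"api": "jog_arm", "payload": {"increments": [0, 0, 0, 1, 0, 40, 100, 0, 0, 0, 0, 0, 40, 100, 0, 0, 0, 0, 0, 26, 100, 0, 0, 0, 0, 0, 10, 100, 0, 0, 0, 0, 0, 0, 0, 0, 0, 0, 0, 0, 0, 0, 0, 0, 0, 0, 0, 0, 0, 0, 0, 0, 0, 0, 0, 0, 0, 0, 0, 0, 0, 0, 0, 0, 0, 0, 0, 0, 0, 0]}}

```text
t: 5.0
ee_pos: [578.8, -62.6, 4.9]
orientation: [0.393, 3.117, 0.0]
ft_force: [0.5, 0.7, 3.2]
width: 36.1
grasp_force: 30.0
```

Call:
{"api": "jog_arm", "payload": {"increments": [0, 0, 0, 0, 0, -30, 0, 0, 0, 0, 0, 0, -50, 0, 0, 0, 0, 0, 0, -50, 0, 0, 10, 0, 0, 0, 0, 0, 0, 10, 0, 0, 0, 0, 0, 0, 0, 0, 0, 0, 0, 0, 0, 0, 0, 0, 0, 0, 0, 0, 0, 0, 0, 0, 0, 0, 0, -10, 0, 0, 0, 0, 0, 0, -10, 0, 0, 0, 0, 0, 0, 0, 0, 0, 0, 0, 0, 0, 0, 0, 0, 0, 0, 0]}}

```text
t: 6.5
ee_pos: [579.3, -62.7, 135.7]
orientation: [-0.393, -3.116, -0.0]
ft_force: [0.2, -0.2, -3.2]
width: 35.7
grasp_force: 30.0
```

```bash
sed -i 's/range(4)/range(8)/; s/\[:,1\],3),"Fz"/[:,1].mean(),3),"Fz"/' h.py; python3 -c "
from h import *
mom()"
```

```text
t 6.85 width 35.73011372574292 moment about tool y 0.007 Fz [-0.06  0.02 -3.41] rpy tilt [-0.001  0.    -1.   ]
```

Call:
{"api": "jog_arm", "payload": {"increments": [0, -10, 0, 0, 0, 0, 0, 0, -10, 0, 0, 0, 0, 0, 0, 0, 0, 0, 0, 0, 0, 0, 0, 0, 0, 0, 0, 0, 0, 0, 0, 0, 0, 0, 0, 0, 10, 0, 0, 0, 0, 0, 0, 10, 0, 0, 0, 0, 0, 0, 0, 0, 0, 0, 0, 0, 0, 0, 0, 0, 0, 0, 0]}}

```text
t: 8.02
ee_pos: [578.3, -62.8, 134.0]
orientation: [0.393, 3.116, -0.001]
ft_force: [-0.4, -0.1, -3.7]
width: 35.7
grasp_force: 30.0
```

```bash
python3 -c "
from h import *
mom()
for r in scene()[1]: print(r)
go((581,-168,130),96); go((524+57,62,130),-1.2); go((528.5-.0923*35,312+.995*35,130),95.3)"
```

```text
t 8.38 width 35.94390921585754 moment about tool y 0.007 Fz [-0.14 -0.16 -3.67] rpy tilt [ 0.001 -0.001 -1.   ]
(array([ 581.4, -168. ]), array([84.7, 34.1]), 6.1, np.float64(37.2), 205)
(array([ 465. , -158.8]), array([81.3, 34.9]), -0.7, np.float64(37.3), 239)
(array([ 467.5, -251.3]), array([84. , 34.6]), -11.5, np.float64(37.3), 241)
tcp [578.5 -62.6 134.8] tooly 75.6 shift [ -28.6 -101.4    4.8] turn z -20.374890514244782
tcp [578.5 -62.6 134.8] tooly 75.6 shift [ 28.5 121.4   4.8] turn z 76.82510948575522
tcp [578.5 -62.6 134.8] tooly 75.6 shift [153.2 383.4   4.8] turn z -19.67489051424478
```

Both readings are the same, so this one is sound and goes in the box at y=+35.

Call:
{"api": "jog_arm", "payload": {"increments": [0, 0, 0, 22, 55, 0, 0, 0, 0, 0, 22, 55, 0, 0, 0, 0, 0, 22, 55, 0, 0, 0, 0, 0, 22, 55, 0, 0, 0, 0, 0, 22, 55, 0, 0, 0, 0, 0, 22, 54, 0, 0, 0, 0, 0, 21, 54, 0, 0, 0, 0, -10, 0, 0, 0, 0, 0, 0, -9.7, 0, 0, 0, 0, 0, 0, 0, 0, 0, 0, 0, 0, 0, 0, 0, 0, 0, 0]}}

```text
t: 9.85
ee_pos: [525.6, 346.1, 134.7]
orientation: [-0.14, 3.138, 0.0]
ft_force: [-0.5, -0.4, -4.3]
width: 35.9
grasp_force: 30.0
```

```bash
python3 -c "
from h import *
go((525.3,346.8,12),95.3); print(get_obs()['width'])"
```

```text
tcp [525.6 346.1 134.7] tooly 95.1 shift [  0.2   0.7 122.7] turn z -0.1850434372139773
35.9146544264932
```

Call:
{"api": "jog_arm", "payload": {"increments": [0, 0, 0, 0, 0, 40, 0, 0, 0, 0, 0, 0, 40, 0, 0, 0, 0, 0, 0, 30, 0, 0, 0, 0, 0, 0, 12, 0, 0, 0, 0, 0, 0, 0, 0, 0, 0, 0, 0, 0, 0, 0, 0, 0, 0, 0, 0, 0, 50, 0, 0, 0, 0, 0, 0, 50, 0, 0, 0, 0, 0, 0, 50]}}

```text
t: 10.98
ee_pos: [525.9, 346.5, 13.3]
orientation: [-0.146, 3.137, 0.001]
ft_force: [0.8, -0.2, -0.3]
width: 43.8
grasp_force: 0.0
```

Call:
{"api": "jog_arm", "payload": {"increments": [0, 0, 0, 0, 0, -30, 50, 0, 0, 0, 0, 0, -40, 50, 0, 0, 0, 0, 0, -60, 100, 0, 0, 0, 0, 0, 0, 100, 0, 0, 0, 0, 0, 0, 100]}}

```text
t: 11.6
ee_pos: [525.3, 346.1, 142.7]
orientation: [-0.146, 3.138, 0.0]
ft_force: [0.2, -0.2, 0.1]
width: 70.2
grasp_force: 0.0
```

```bash
python3 -c "
from h import *
for r in scene()[1]: print(r)
for r in scene((440,620,250,400))[1]: print('box',r)
go((581,-168,120),96)"
```

```text
(array([ 581.2, -167.6]), array([84.4, 34.7]), 6.5, np.float64(36.7), 232)
(array([461.5, -61.5]), array([85.1, 33.9]), -7.6, np.float64(37.1), 239)
(array([ 465.2, -158.7]), array([81.7, 35. ]), -0.5, np.float64(37.0), 237)
(array([ 467.2, -251. ]), array([84.2, 34.7]), -12.1, np.float64(37.2), 242)
box (array([504.4, 344.9]), array([41.4, 34.7]), 5.5, np.float64(42.3), 98)
tcp [524.6 345.7 141.2] tooly 95.3 shift [  -8.6 -516.7   21.8] turn z -0.6813875415764272
```

Call:
{"api": "jog_arm", "payload": {"increments": [0, 0, 0, -1, -57.5, 0, 100, 0, 0, 0, -1, -57.5, 0, 100, 0, 0, 0, -1, -57.5, 0, 100, 0, 0, 0, -1, -57.5, 0, 100, 0, 0, 0, -1, -57.5, 0, 100, 0, 0, 0, -1, -57.5, 0, 100, 0, 0, 0, -1, -57.5, 0, 100, 0, 0, 0, -1, -57.5, 0, 100, 0, 0, 0, -1, -57, 0, 100, 0, 0, -1, 0, 0, 20, 100, 0, 0, 0, 0, 0, 0, 100, 0, 0, 0, 0, 0, 0, 100]}}

```text
t: 13.2
ee_pos: [581.8, -166.2, 121.9]
orientation: [0.175, -3.135, -0.001]
ft_force: [0.9, -1.3, 0.2]
width: 87.5
grasp_force: 0.0
```

```bash
python3 -c "
from h import *
go((581.2,-168,5),96.3)"
```

```text
tcp [ 581.8 -166.2  121.9] tooly 96.4 shift [  0.5  -1.9 116.9] turn z 0.09117349237013173
```

Call:
{"api": "jog_arm", "payload": {"increments": [0, 0, 0, 0, -2, 40, 100, 0, 0, 0, 0, 0, 40, 100, 0, 0, 0, 0, 0, 26, 100, 0, 0, 0, 0, 0, 10, 100, 0, 0, 0, 0, 0, 0, 0, 0, 0, 0, 0, 0, 0, 0, 0, 0, 0, 0, 0, 0, 0, 0, 0, 0, 0, 0, 0, 0, 0, 0, 0, 0, 0, 0, 0, 0, 0, 0, 0, 0, 0, 0]}}

```text
t: 14.45
ee_pos: [582.7, -169.7, 6.9]
orientation: [-0.173, 3.137, 0.0]
ft_force: [0.4, -0.4, 3.6]
width: 35.8
grasp_force: 30.0
```

Call:
{"api": "jog_arm", "payload": {"increments": [0, 0, 0, 0, 0, -30, 0, 0, 0, 0, 0, 0, -50, 0, 0, 0, 0, 0, 0, -50, 0, 0, 10, 0, 0, 0, 0, 0, 0, 10, 0, 0, 0, 0, 0, 0, 0, 0, 0, 0, 0, 0, 0, 0, 0, 0, 0, 0, 0, 0, 0, 0, 0, 0, 0, 0, 0, -10, 0, 0, 0, 0, 0, 0, -10, 0, 0, 0, 0, 0, 0, 0, 0, 0, 0, 0, 0, 0, 0, 0, 0, 0, 0, 0]}}

```text
t: 15.95
ee_pos: [583.0, -170.1, 137.7]
orientation: [0.172, -3.136, 0.001]
ft_force: [0.3, -0.0, -3.0]
width: 35.9
grasp_force: 30.0
```

```bash
python3 -c "
from h import *
mom()"
```

```text
t 16.3 width 35.71986485509522 moment about tool y -0.006 Fz [ 0.37  0.08 -2.55] rpy tilt [-0.    -0.001 -1.   ]
```

Call:
{"api": "jog_arm", "payload": {"increments": [0, -10, 0, 0, 0, 0, 0, 0, -10, 0, 0, 0, 0, 0, 0, 0, 0, 0, 0, 0, 0, 0, 0, 0, 0, 0, 0, 0, 0, 0, 0, 0, 0, 0, 0, 0, 10, 0, 0, 0, 0, 0, 0, 10, 0, 0, 0, 0, 0, 0, 0, 0, 0, 0, 0, 0, 0, 0, 0, 0, 0, 0, 0]}}

```text
t: 17.48
ee_pos: [582.3, -169.1, 136.0]
orientation: [-0.174, 3.136, 0.001]
ft_force: [-0.9, -0.9, -3.1]
width: 35.9
grasp_force: 30.0
```

```bash
python3 -c "
from h import *
mom()
for r in scene()[1]: print(r)
go((524+57,62,140),-1.2); go((528.5+.0923*35,312-.995*35,130),95.3)"
```

```text
t 17.82 width 36.195675852666554 moment about tool y -0.005 Fz [ 0.18  0.1  -2.51] rpy tilt [ 0.001  0.001 -1.   ]
(array([ 467.7, -251.5]), array([84. , 33.2]), -10.5, np.float64(37.4), 210)
tcp [ 582.4 -169.8  136.8] tooly 96.3 shift [-24.  230.6  -3.2] turn z -82.50269009760947
tcp [ 582.4 -169.8  136.8] tooly 96.3 shift [  1.4 449.8   6.8] turn z 0.9973099023905263
```

Both readings agree again. Before I trust that, I'll check that the tip really reaches 20°.

Call:
{"api": "jog_arm", "payload": {"increments": [0, 10, 0, 0, 0, 0, 0, 0, 10, 0, 0, 0, 0, 0, 0, 0, 0, 0, 0, 0, 0, 0, 0, 0, 0, 0, 0, 0]}}

```text
t: 18.42
ee_pos: [582.2, -169.5, 136.2]
orientation: [0.154, -2.79, 0.026]
ft_force: [0.3, -0.0, -3.4]
width: 35.8
grasp_force: 30.0
```

```bash
python3 -c "
from h import *
mom()"
```

```text
t 18.77 width 35.75329533449511 moment about tool y -0.263 Fz [-0.07 -0.09 -2.73] rpy tilt [-0.338 -0.037 -0.94 ]
```

Call:
{"api": "jog_arm", "payload": {"increments": [0, -10, 0, 0, 0, 0, 0, 0, -10, 0, 0, 0, 0, 0, 0, 0, 0, 0, 0, 0, 0, 0, 0, 0, 0, 0, 0, 0]}}

```text
t: 19.32
ee_pos: [583.4, -170.0, 137.4]
orientation: [0.173, -3.136, 0.001]
ft_force: [-0.5, -0.7, -2.0]
width: 35.7
grasp_force: 30.0
```

```bash
python3 -c "
from h import *
mom()"
```

```text
t 19.68 width 35.28152099027127 moment about tool y 0.01 Fz [-0.1   0.06 -2.52] rpy tilt [-0.001 -0.001 -1.   ]
```

The 20° tip is confirmed and this one is sound too. It goes in the box at y=-35.

Call:
{"api": "jog_arm", "payload": {"increments": [0, 0, 0, 0, 56, 0, 0, 0, 0, 0, 0, 56, 0, 0, 0, 0, 0, 0, 56, 0, 0, 0, 0, 0, 0, 56, 0, 0, 0, 0, 0, 0, 56, 0, 0, 0, 0, 0, 0, 56, 0, 0, 0, 0, 0, 0, 57, 0, 0, 0, 0, 0, 1, 57, 0, 0, 0, 0, 1, 0, 0, 0, 0, 0, 0, 0, 0, 0, 0, 0, 0, 0, 0, 0, 0, 0, 0]}}

```text
t: 21.1
ee_pos: [532.2, 276.2, 136.6]
orientation: [0.144, -3.138, 0.001]
ft_force: [-0.2, -1.0, -2.7]
width: 35.8
grasp_force: 30.0
```

```bash
python3 -c "
from h import *
go((531.7,277.2,14),95.3); print(get_obs()['width'])
for r in scene((440,620,310,400))[1]: print('box',r)"
```

```text
tcp [532.2 276.2 136.6] tooly 95.2 shift [  0.4   1.1 122.6] turn z -0.051668902297208774
35.79205744825362
```

Call:
{"api": "jog_arm", "payload": {"increments": [0, 0, 0, 0, 1, 40, 0, 0, 0, 0, 0, 0, 40, 0, 0, 0, 0, 0, 0, 30, 0, 0, 0, 0, 0, 0, 12, 0, 0, 0, 0, 0, 0, 0, 0, 0, 0, 0, 0, 0, 0, 0, 0, 0, 0, 0, 0, 0, 50, 0, 0, 0, 0, 0, 0, 50, 0, 0, 0, 0, 0, 0, 50]}}

```text
t: 22.28
ee_pos: [532.3, 278.7, 15.2]
orientation: [-0.146, 3.137, 0.001]
ft_force: [0.1, 0.7, 0.6]
width: 43.7
grasp_force: 0.0
```

Call:
{"api": "jog_arm", "payload": {"increments": [0, 0, 0, 0, 0, -30, 50, 0, 0, 0, 0, 0, -40, 50, 0, 0, 0, 0, 0, -60, 100, 0, 0, 0, 0, 0, 0, 100, 0, 0, 0, 0, 0, 0, 100]}}

```text
t: 22.9
ee_pos: [531.8, 278.4, 144.7]
orientation: [-0.146, 3.138, 0.0]
ft_force: [-0.9, 0.1, 0.0]
width: 70.3
grasp_force: 0.0
```

```bash
python3 -c "
from h import *
for r in scene()[1]: print(r)
for r in scene((440,620,240,400))[1]: print('box',r)
go((461.8,-61.7,120),82.4); print(np.round(get_obs()['moment'],3))"
```

```text
(array([461.7, -61.4]), array([85.6, 34.1]), -7.5, np.float64(37.0), 235)
(array([ 465.1, -159. ]), array([81.5, 34.9]), -1.1, np.float64(37.2), 237)
(array([ 467.4, -251. ]), array([83.8, 35. ]), -11.1, np.float64(37.1), 239)
box (array([511. , 276.3]), array([42.7, 36. ]), 3.3, np.float64(42.1), 99)
tcp [531.  278.  143.3] tooly 95.3 shift [ 100.4 -331.8   23.8] turn z 12.917945111304846
[ 0.037 -0.017  0.054]
```

Call:
{"api": "jog_arm", "payload": {"increments": [0, 0, 0, 17, -55, 4, 100, 0, 0, 0, 17, -55, 4, 100, 0, 0, 0, 17, -55, 4, 100, 0, 0, 0, 17, -55, 4, 100, 0, 0, 0, 16, -56, 4, 100, 0, 0, 0, 16, -56, 4, 100, 0, 0, 6.5, 0, 0, 0, 100, 0, 0, 6.5, 0, 0, 0, 100, 0, 0, 0, 0, 0, 0, 100, 0, 0, 0, 0, 0, 0, 100]}}

```text
t: 24.25
ee_pos: [462.8, -61.1, 120.0]
orientation: [-0.206, -3.133, -0.0]
ft_force: [0.3, -0.1, 0.3]
width: 87.9
grasp_force: 0.0
```

```bash
python3 -c "
from h import *
go((461.7,-61.4,5),82.5)"
```

```text
tcp [462.8 -61.1 120. ] tooly 82.5 shift [  0.8  -0.4 115. ] turn z -0.037466619018502456
```

Call:
{"api": "jog_arm", "payload": {"increments": [0, 0, 0, 1, 0, 40, 100, 0, 0, 0, 0, 0, 40, 100, 0, 0, 0, 0, 0, 25, 100, 0, 0, 0, 0, 0, 10, 100, 0, 0, 0, 0, 0, 0, 0, 0, 0, 0, 0, 0, 0, 0, 0, 0, 0, 0, 0, 0, 0, 0, 0, 0, 0, 0, 0, 0, 0, 0, 0, 0, 0, 0, 0, 0, 0, 0, 0, 0, 0, 0]}}

```text
t: 25.5
ee_pos: [462.4, -61.3, 5.9]
orientation: [0.21, 3.134, -0.0]
ft_force: [-0.9, -0.7, 4.0]
width: 35.9
grasp_force: 30.0
```

Call:
{"api": "jog_arm", "payload": {"increments": [0, 0, 0, 0, 0, -30, 0, 0, 0, 0, 0, 0, -50, 0, 0, 0, 0, 0, 0, -50, 0, 0, 10, 0, 0, 0, 0, 0, 0, 10, 0, 0, 0, 0, 0, 0, 0, 0, 0, 0, 0, 0, 0, 0, 0, 0, 0, 0, 0, 0, 0, 0, 0, 0, 0, 0, 0, -10, 0, 0, 0, 0, 0, 0, -10, 0, 0, 0, 0, 0, 0, 0, 0, 0, 0, 0, 0, 0, 0, 0, 0, 0, 0, 0]}}

```text
t: 27.0
ee_pos: [462.9, -61.3, 136.4]
orientation: [-0.21, -3.134, -0.0]
ft_force: [1.1, 0.8, -4.3]
width: 35.8
grasp_force: 30.0
```

```bash
python3 -c "
from h import *
mom()"
```

```text
t 27.35 width 35.873087843596856 moment about tool y -0.011 Fz [ 0.22  0.22 -3.88] rpy tilt [-0.001  0.    -1.   ]
```

Call:
{"api": "jog_arm", "payload": {"increments": [0, -10, 0, 0, 0, 0, 0, 0, -10, 0, 0, 0, 0, 0, 0, 0, 0, 0, 0, 0, 0, 0, 0, 0, 0, 0, 0, 0, 0, 0, 0, 0, 0, 0, 0, 0, 10, 0, 0, 0, 0, 0, 0, 10, 0, 0, 0, 0, 0, 0, 0, 0, 0, 0, 0, 0, 0, 0, 0, 0, 0, 0, 0]}}

```text
t: 28.52
ee_pos: [461.8, -61.1, 135.1]
orientation: [0.21, 3.133, -0.0]
ft_force: [0.4, 0.9, -4.4]
width: 35.7
grasp_force: 30.0
```

```bash
python3 -c "
from h import *
mom()
for r in scene()[1]: print(r)
go((524-57,62,130),-1.2)"
```

```text
t 28.88 width 35.68804378013526 moment about tool y -0.003 Fz [-0.39  0.16 -3.87] rpy tilt [ 0.001 -0.    -1.   ]
(array([ 465. , -158.7]), array([81.2, 35. ]), -0.5, np.float64(36.5), 149)
(array([ 467.6, -251.3]), array([84.5, 34.5]), -11.3, np.float64(37.2), 240)
tcp [462.1 -61.2 135.8] tooly 82.3 shift [ 11.6 122.7   5.8] turn z 83.51832425733514
```

All three read sound, but the step rules suggest only two sound ones out of five. I'll retest this one with a steeper, longer tip.

Call:
{"api": "jog_arm", "payload": {"increments": [0, 10, 0, 0, 0, 0, 0, 0, 10, 0, 0, 0, 0, 0, 0, 5, 0, 0, 0, 0, 0, 0, 0, 0, 0, 0, 0, 0, 0, 0, 0, 0, 0, 0, 0, 0, 0, 0, 0, 0, 0, 0, 0, 0, 0, 0, 0, 0, 0, 0, 0, 0, 0, 0, 0, 0, 0, 0, 0, 0, 0, 0, 0, 0, 0, 0, 0, 0, 0, 0]}}

```text
t: 30.22
ee_pos: [462.2, -61.2, 135.7]
orientation: [-0.181, -2.7, -0.04]
ft_force: [0.2, 1.0, -4.7]
width: 36.1
grasp_force: 30.0
```

Call:
{"api": "jog_arm", "payload": {"increments": [0, -8, 0, 0, 0, 0, 0, 0, -8, 0, 0, 0, 0, 0, 0, -9, 0, 0, 0, 0, 0, 0, 0, 0, 0, 0, 0, 0, 0, 0, 0, 0, 0, 0, 0, 0, 0, 0, 0, 0, 0, 0]}}

```text
t: 30.98
ee_pos: [463.6, -61.4, 135.7]
orientation: [-0.21, -3.134, -0.0]
ft_force: [-0.8, -0.0, -4.1]
width: 36.1
grasp_force: 30.0
```

```bash
sed -i 's/print("t",round/print("M",np.round(np.mean(M,0),3),np.round(np.std(M,0),3)); print("t",round/' h.py; python3 -c "
from h import *
mom();mom()"
```

```text
M [ 0.028 -0.003  0.014] [0.024 0.026 0.028]
t 31.32 width 35.84320500833421 moment about tool y 0.001 Fz [-0.06  0.11 -4.05] rpy tilt [-0.001  0.    -1.   ]
M [ 0.017 -0.004 -0.021] [0.017 0.036 0.022]
t 31.73 width 35.924410390822906 moment about tool y -0.001 Fz [-0.16 -0.27 -3.83] rpy tilt [-0.  0. -1.]
```

Call:
{"api": "jog_arm", "payload": {"increments": [0, -10, 0, 0, 0, 0, 0, 0, -10, 0, 0, 0, 0, 0, 0, -5, 0, 0, 0, 0, 0, 0, 0, 0, 0, 0, 0, 0, 0, 0, 0, 0, 0, 0, 0, 0, 0, 0, 0, 0, 0, 0, 0, 0, 0, 0, 0, 0, 0, 0, 0, 0, 0, 0, 0, 0, 0, 0, 0, 0, 0, 0, 0, 0, 0, 0, 0, 0, 0, 0]}}

```text
t: 33.02
ee_pos: [462.2, -61.2, 135.7]
orientation: [0.181, 2.7, -0.04]
ft_force: [0.1, -0.5, -4.2]
width: 35.7
grasp_force: 30.0
```

Call:
{"api": "jog_arm", "payload": {"increments": [0, 8, 0, 0, 0, 0, 0, 0, 8, 0, 0, 0, 0, 0, 0, 9, 0, 0, 0, 0, 0, 0, 0, 0, 0, 0, 0, 0, 0, 0, 0, 0, 0, 0, 0, 0, 0, 0, 0, 0, 0, 0]}}

```text
t: 33.78
ee_pos: [460.7, -60.9, 135.2]
orientation: [-0.211, -3.135, -0.0]
ft_force: [-0.5, 0.4, -3.8]
width: 35.5
grasp_force: 30.0
```

```bash
python3 -c "
from h import *
mom();mom()"
```

```text
M [ 0.02   0.001 -0.009] [0.027 0.013 0.031]
t 34.12 width 35.66399738154329 moment about tool y 0.004 Fz [-0.19  0.24 -3.67] rpy tilt [ 0.  0. -1.]
M [ 0.018 -0.012  0.005] [0.021 0.024 0.032]
t 34.52 width 35.69147936304282 moment about tool y -0.01 Fz [-0.35  0.04 -3.8 ] rpy tilt [ 0. -0. -1.]
```

Call:
{"api": "jog_arm", "payload": {"increments": [0, 10, 0, 0, 0, 0, 0, 0, 10, 0, 0, 0, 0, 0, 0, 5, 0, 0, 0, 0, 0, 0, 0, 0, 0, 0, 0, 0, 0, 0, 0, 0, 0, 0, 0, 0, 0, 0, 0, 0, 0, 0]}}

```text
t: 35.33
ee_pos: [461.6, -61.1, 136.0]
orientation: [-0.181, -2.701, -0.04]
ft_force: [-0.8, -0.1, -3.3]
width: 36.3
grasp_force: 30.0
```

```bash
python3 - <<'E'
from h import *
p,r=tool()
for n in("wrist","side","top"):
    if n=="wrist": P,im=wcloud(); 
    else: im=get_image(n); P=cloud(im)
    q=P.reshape(-1,3); l=r.inv().apply(q-p)   # tool frame
    k=(abs(l[:,0])<60)&(abs(l[:,1])<17)&(l[:,2]>-50)&(l[:,2]<15)
    L=l[k]; print(n,k.sum(), "top face z vs x:")
    for x in range(-55,60,10):
        s=L[abs(L[:,0]-x)<5]
        if len(s)>2: print("  x",x,"z med",np.round(np.median(s[:,2]),1),"min",np.round(s[:,2].min(),1),"max",np.round(s[:,2].max(),1),len(s))
    if n=="wrist": cv2.imwrite("pics/tip.png",im["pixels"])
mom()
E
```

```text
wrist 7552 top face z vs x:
  x -45 z med -33.2 min -34.4 max -31.6 142
  x -35 z med -33.4 min -35.3 max -31.6 471
  x -15 z med -33.3 min -34.9 max -31.5 448
  x -5 z med -33.4 min -49.8 max -26.8 1014
  x 5 z med -33.4 min -49.9 max -23.9 1112
  x 15 z med -33.4 min -37.7 max -31.1 1037
  x 25 z med -33.4 min -35.4 max -31.0 1108
  x 35 z med -33.4 min -35.5 max -31.6 1193
  x 45 z med -21.1 min -34.8 max 1.9 1027
side 191 top face z vs x:
  x -45 z med -33.5 min -33.9 max -8.8 8
  x -35 z med -20.3 min -33.7 max 1.8 18
  x -25 z med -19.7 min -34.4 max 0.4 18
  x -15 z med 2.8 min -28.1 max 3.7 3
  x -5 z med -35.6 min -46.6 max -33.4 6
  x 5 z med -33.6 min -44.2 max 1.6 13
  x 15 z med -18.0 min -34.3 max 3.5 24
  x 25 z med -20.6 min -34.5 max 0.8 25
  x 35 z med -17.1 min -34.4 max 4.4 63
  x 45 z med -17.2 min -32.3 max -1.5 13
top 0 top face z vs x:
M [-0.03  -0.402  0.011] [0.024 0.021 0.026]
t 35.83 width 36.1216685803119 moment about tool y -0.403 Fz [ 0.45 -0.07 -3.72] rpy tilt [-0.418  0.056 -0.907]
```

View pics/tip.png

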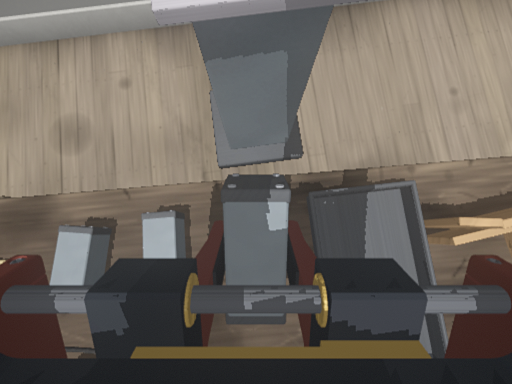

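The housing tips with the gripper and does not pivot in the pads. I'll repeat with a slow return, in case the quick stop shakes the ball back.

Call:
{"api": "jog_arm", "payload": {"increments": [0, -2, 0, 0, 0, 0, 0, 0, -2, 0, 0, 0, 0, 0, -2, 0, 0, 0, 0, 0, 0, -2, 0, 0, 0, 0, 0, 0, -2, 0, 0, 0, 0, 0, 0, -2, 0, 0, 0, 0, 0, 0, -2, 0, 0, 0, 0, 0, 0, -2, 0, 0, 0, 0, 0, 0, -2, 0, 0, 0, 0, 0, 0, -2, 0, 0, 0, 0, 0, 0, -2, 0, 0, 0, 0, 0, 0, -3, 0, 0, 0, 0, 0, 0]}}

```text
t: 37.38
ee_pos: [462.4, -61.1, 135.8]
orientation: [-0.279, -2.739, -0.546]
ft_force: [-0.8, 0.0, -3.7]
width: 36.2
grasp_force: 30.0
```

One row was missing a number, so the pose is off by a little. I'll work out the correcting turn.

```bash
cat >> h.py <<'E'
def level(yaw):
    p,r=tool(); a=np.radians(yaw); y=np.array([np.cos(a),np.sin(a),0]); z=np.array([0,0,-1.]); T=R.from_matrix(np.c_[np.cross(y,z),y,z])
    print("turn to level",np.round((r.inv()*T).as_rotvec(degrees=True),2))
E
python3 -c "
from h import *
level(82.4); print(np.round(get_obs()['qpos'],2)); mom()"
```

```text
turn to level [ 20.92 -20.72  -3.93]
[-0.35  0.53  1.81  0.3   1.25 -1.88]
M [-0.422 -0.28  -0.007] [0.031 0.028 0.027]
t 37.73 width 36.032551341805686 moment about tool y -0.363 Fz [-0.05 -0.04 -3.61] rpy tilt [-0.283  0.402 -0.871]
```

Call:
{"api": "jog_arm", "payload": {"increments": [2.1, -2.1, -0.4, 0, 0, 0, 0, 2.1, -2.1, -0.4, 0, 0, 0, 0, 2.1, -2.1, -0.4, 0, 0, 0, 0, 2.1, -2.1, -0.4, 0, 0, 0, 0, 2.1, -2.1, -0.4, 0, 0, 0, 0, 2.1, -2.1, -0.4, 0, 0, 0, 0, 2.1, -2.1, -0.4, 0, 0, 0, 0, 2.1, -2.1, -0.4, 0, 0, 0, 0, 2.1, -2.1, -0.4, 0, 0, 0, 0, 2, -1.8, -0.3, 0, 0, 0, 0, 0, 0, 0, 0, 0, 0, 0, 0, 0, 0, 0, 0, 0, 0]}}

```text
t: 39.28
ee_pos: [462.4, -61.0, 135.8]
orientation: [-0.209, -3.133, 0.002]
ft_force: [-0.0, 0.3, -3.2]
width: 35.9
grasp_force: 30.0
```

```bash
python3 -c "
from h import *
level(82.4); mom(); mom()"
```

```text
turn to level [-0.08 -0.07 -0.02]
M [ 0.031  0.052 -0.004] [0.027 0.02  0.035]
t 39.62 width 36.08947842446034 moment about tool y 0.056 Fz [-0.03 -0.08 -3.47] rpy tilt [-0.001 -0.001 -1.   ]
M [ 0.02   0.043 -0.002] [0.017 0.037 0.028]
t 40.02 width 35.940168130560316 moment about tool y 0.045 Fz [-0.04  0.21 -4.05] rpy tilt [-0.001 -0.002 -1.   ]
```

Call:
{"api": "jog_arm", "payload": {"increments": [0, -10, 0, 0, 0, 0, 0, 0, -10, 0, 0, 0, 0, 0, 0, 0, 0, 0, 0, 0, 0, 0, 0, 0, 0, 0, 0, 0, 0, 0, 0, 0, 0, 0, 0, 0, 0, 0, 0, 0, 0, 0]}}

```text
t: 40.83
ee_pos: [463.4, -61.4, 135.9]
orientation: [0.185, 2.788, -0.036]
ft_force: [0.1, 0.2, -3.1]
width: 35.5
grasp_force: 30.0
```

Call:
{"api": "jog_arm", "payload": {"increments": [0, 2, 0, 0, 0, 0, 0, 0, 2, 0, 0, 0, 0, 0, 0, 2, 0, 0, 0, 0, 0, 0, 2, 0, 0, 0, 0, 0, 0, 2, 0, 0, 0, 0, 0, 0, 2, 0, 0, 0, 0, 0, 0, 2, 0, 0, 0, 0, 0, 0, 2, 0, 0, 0, 0, 0, 0, 2, 0, 0, 0, 0, 0, 0, 2, 0, 0, 0, 0, 0, 0, 0, 0, 0, 0, 0, 0, 0, 0, 0, 0, 0, 0, 0]}}

```text
t: 42.32
ee_pos: [462.3, -61.2, 135.6]
orientation: [-0.209, -3.134, 0.003]
ft_force: [-0.5, 0.2, -4.2]
width: 35.9
grasp_force: 30.0
```

```bash
python3 -c "
from h import *
level(82.4); mom(); mom()
go((462,-61,7),82.4)"
```

```text
turn to level [-0.12 -0.03 -0.03]
M [ 0.015 -0.031  0.008] [0.032 0.029 0.033]
t 42.67 width 35.85630660097011 moment about tool y -0.029 Fz [-0.17 -0.02 -3.79] rpy tilt [-0.001 -0.002 -1.   ]
M [ 0.019 -0.037  0.011] [0.013 0.03  0.025]
t 43.08 width 35.95051091376823 moment about tool y -0.034 Fz [-0.08  0.09 -3.95] rpy tilt [-0.001 -0.002 -1.   ]
tcp [462.2 -61.2 135.7] tooly 82.4 shift [  0.2   0.4 128.7] turn z -0.03059074595050504
```

The fast return was shaking the ball. With a slow return the readings are +0.05 and -0.03, so #3 rattles and goes in the tray. #1 and #2 need retesting later.

Call:
{"api": "jog_arm", "payload": {"increments": [0, 0, 0, 3, 31, 0, 0, 0, 0, 0, 3, 31, 0, 0, 0, 0, 0, 3, 31, 0, 0, 0, 0, 0, 3, 30, 0, 0, 0, 0, 10.5, 0, 0, 0, 0, 0, 0, 10.5, 0, 0, 0, 0, 0, 0, 10.5, 0, 0, 0, 0, 0, 0, 10.5, 0, 0, 0, 0, 0, 0, 10.5, 0, 0, 0, 0, 0, 0, 10.5, 0, 0, 0, 0, 0, 0, 10.5, 0, 0, 0, 0, 0, 0, 10, 0, 0, 0, 0]}}

```text
t: 44.62
ee_pos: [466.6, 62.3, 135.4]
orientation: [2.249, 2.193, -0.004]
ft_force: [0.2, -0.9, -3.2]
width: 35.5
grasp_force: 30.0
```

Call:
{"api": "jog_arm", "payload": {"increments": [0, 0, 0, 0, 0, 0, 0, 0, 0, 0, 0, 0, 0, 0]}}

```text
t: 44.88
ee_pos: [466.6, 62.3, 135.4]
orientation: [2.239, 2.203, -0.003]
ft_force: [0.5, -0.8, -4.6]
width: 36.0
grasp_force: 30.0
```

```bash
python3 -c "
from h import *
go((467,62,11),-1.2)"
```

```text
tcp [466.6  62.3 135.4] tooly -0.9 shift [ -0.    0.5 124.4] turn z 0.26654141315812296
```

Call:
{"api": "jog_arm", "payload": {"increments": [0, 0, 0, 0, 0, 40, 0, 0, 0, 0, 0, 0, 40, 0, 0, 0, 0, 0, 0, 30, 0, 0, 0, 0, 0, 0, 14, 0, 0, 0, 0, 0, 0, 0, 0, 0, 0, 0, 0, 0, 0, 0, 0, 0, 0, 0, 0, 0, 48, 0, 0, 0, 0, 0, 0, 48, 0, 0, 0, 0, 0, 0, 48]}}

```text
t: 46.0
ee_pos: [467.0, 62.1, 12.0]
orientation: [2.242, 2.199, -0.002]
ft_force: [1.2, -0.0, -0.3]
width: 42.3
grasp_force: 0.0
```

Call:
{"api": "jog_arm", "payload": {"increments": [0, 0, 0, 0, 0, -30, 48, 0, 0, 0, 0, 0, -40, 48, 0, 0, 0, 0, 0, -50, 100, 0, 0, -10.5, 0, 0, 0, 100, 0, 0, -10.5, 0, 0, 0, 100, 0, 0, -10.5, 0, 0, 0, 100, 0, 0, -10.5, 0, 0, 0, 100, 0, 0, -10.5, 0, 0, 0, 100, 0, 0, -10.5, 0, 0, 0, 100, 0, 0, -10.5, 0, 0, 0, 100, 0, 0, -10.5, 0, 0, 0, 100]}}

```text
t: 47.38
ee_pos: [466.6, 62.3, 131.6]
orientation: [-0.186, -3.135, 0.003]
ft_force: [-0.7, 0.6, 0.3]
width: 87.9
grasp_force: 0.0
```

```bash
python3 -c "
from h import *
P,s=scene((410,660,-330,130))
for r in s: print(r)
go((465,-158.8,120),89.4)"
```

```text
(array([ 465.1, -159. ]), array([81.9, 34.8]), -1.3, np.float64(37.2), 238)
(array([ 467.4, -251.5]), array([84.6, 34.8]), -11.6, np.float64(37.2), 240)
tcp [466.6  62.3 131.6] tooly 83.6 shift [ -22.9 -219.8   12. ] turn z -5.759474964691336
```

Call:
{"api": "jog_arm", "payload": {"increments": [0, 0, 0, -6, -55, 0, 100, 0, 0, 0, -6, -55, 0, 100, 0, 0, 0, -6, -55, 0, 100, 0, 0, 0, -5, -55, 0, 100, 0, 0, -5.5, 0, 0, 10, 100, 0, 0, 0, 0, 0, 0, 100, 0, 0, 0, 0, 0, 0, 100]}}

```text
t: 48.3
ee_pos: [462.1, -158.4, 122.0]
orientation: [-0.048, -3.14, 0.003]
ft_force: [-0.0, -0.7, -0.1]
width: 87.6
grasp_force: 0.0
```

```bash
python3 -c "
from h import *
go((465,-158.8,5),89)"
```

```text
tcp [ 462.1 -158.4  122. ] tooly 88.2 shift [-3.00e+00 -1.00e-01  1.17e+02] turn z -0.7515587738151766
```

Call:
{"api": "jog_arm", "payload": {"increments": [0, 0, -0.7, -3, 0, 40, 100, 0, 0, 0, 0, 0, 40, 100, 0, 0, 0, 0, 0, 27, 100, 0, 0, 0, 0, 0, 10, 100, 0, 0, 0, 0, 0, 0, 0, 0, 0, 0, 0, 0, 0, 0, 0, 0, 0, 0, 0, 0, 0, 0, 0, 0, 0, 0, 0, 0, 0, 0, 0, 0, 0, 0, 0, 0, 0, 0, 0, 0, 0, 0]}}

```text
t: 49.55
ee_pos: [465.4, -159.5, 5.1]
orientation: [-0.025, -3.141, 0.004]
ft_force: [-0.3, -1.9, 2.9]
width: 36.2
grasp_force: 29.8
```

Call:
{"api": "jog_arm", "payload": {"increments": [0, 0, 0, 0, 0, -30, 0, 0, 0, 0, 0, 0, -50, 0, 0, 0, 0, 0, 0, -50, 0, 0, 10, 0, 0, 0, 0, 0, 0, 10, 0, 0, 0, 0, 0, 0, 0, 0, 0, 0, 0, 0, 0, 0, 0, 0, 0, 0, 0, 0, 0, 0, 0, 0, 0, 0, 0, 0, 0, 0, 0, 0, 0]}}

```text
t: 50.68
ee_pos: [464.5, -159.0, 135.1]
orientation: [-0.024, -2.792, -0.001]
ft_force: [-0.4, -0.3, -5.3]
width: 36.0
grasp_force: 29.8
```

Call:
{"api": "jog_arm", "payload": {"increments": [0, -2, 0, 0, 0, 0, 0, 0, -2, 0, 0, 0, 0, 0, 0, -2, 0, 0, 0, 0, 0, 0, -2, 0, 0, 0, 0, 0, 0, -2, 0, 0, 0, 0, 0, 0, -2, 0, 0, 0, 0, 0, 0, -2, 0, 0, 0, 0, 0, 0, -2, 0, 0, 0, 0, 0, 0, -2, 0, 0, 0, 0, 0, 0, -2, 0, 0, 0, 0, 0, 0, 0, 0, 0, 0, 0, 0, 0, 0, 0, 0, 0, 0, 0]}}

```text
t: 52.18
ee_pos: [465.1, -159.0, 135.1]
orientation: [-0.026, -3.14, 0.003]
ft_force: [0.0, 0.1, -4.9]
width: 35.8
grasp_force: 29.8
```

```bash
python3 -c "
from h import *
level(89); mom()"
```

```text
turn to level [-0.12 -0.07  0.06]
M [ 0.035  0.043 -0.004] [0.02  0.032 0.04 ]
t 52.52 width 35.73589785163529 moment about tool y 0.043 Fz [ 0.24 -0.22 -5.41] rpy tilt [-0.001 -0.002 -1.   ]
```

Call:
{"api": "jog_arm", "payload": {"increments": [0, -10, 0, 0, 0, 0, 0, 0, -10, 0, 0, 0, 0, 0, 0, 0, 0, 0, 0, 0, 0, 0, 0, 0, 0, 0, 0, 0, 0, 0, 0, 0, 0, 0, 0, 0, 0, 0, 0, 0, 0, 0]}}

```text
t: 53.32
ee_pos: [466.9, -157.7, 134.8]
orientation: [0.019, 2.808, 0.0]
ft_force: [-0.0, -0.4, -5.3]
width: 36.2
grasp_force: 29.9
```

Call:
{"api": "jog_arm", "payload": {"increments": [0, 2, 0, 0, 0, 0, 0, 0, 2, 0, 0, 0, 0, 0, 0, 2, 0, 0, 0, 0, 0, 0, 2, 0, 0, 0, 0, 0, 0, 2, 0, 0, 0, 0, 0, 0, 2, 0, 0, 0, 0, 0, 0, 2, 0, 0, 0, 0, 0, 0, 2, 0, 0, 0, 0, 0, 0, 2, 0, 0, 0, 0, 0, 0, 2, 0, 0, 0, 0, 0, 0, 0, 0, 0, 0, 0, 0, 0, 0, 0, 0, 0, 0, 0]}}

```text
t: 54.82
ee_pos: [465.9, -157.5, 134.5]
orientation: [-0.021, -3.126, -0.004]
ft_force: [-0.5, 0.4, -5.7]
width: 35.9
grasp_force: 29.9
```

```bash
python3 -c "
from h import *
level(89); mom()
go((524,62,135),-1.2)"
```

```text
turn to level [ 0.14 -0.88  0.23]
M [-0.002 -0.05  -0.008] [0.017 0.03  0.029]
t 55.17 width 36.00521878636927 moment about tool y -0.05 Fz [-0.25  0.28 -5.64] rpy tilt [-0.015  0.003 -1.   ]
tcp [ 465.8 -157.6  134.6] tooly 89.2 shift [-55.2 220.4  -0.7] turn z -89.58424287352801
```

Readings are +0.043 and -0.050, so #4 rattles. It goes in the tray middle.

Call:
{"api": "jog_arm", "payload": {"increments": [0, -0.9, 0, -14, 55, 0, 0, 0, 0, 0, -14, 55, 0, 0, 0, 0, 0, -14, 55, 0, 0, 0, 0, 0, -13, 55, 0, 0, 0, 0, 10.3, 0, 0, 0, 0, 0, 0, 10.3, 0, 0, 0, 0, 0, 0, 10.3, 0, 0, 0, 0, 0, 0, 10.3, 0, 0, 0, 0, 0, 0, 10.3, 0, 0, 0, 0, 0, 0, 10.3, 0, 0, 0, 0, 0, 0, 10.3, 0, 0, 0, 0, 0, 0, 10.3, 0, 0, 0, 0]}}

```text
t: 56.72
ee_pos: [523.7, 61.6, 134.9]
orientation: [-2.091, -2.342, -0.003]
ft_force: [0.6, 0.6, -5.1]
width: 35.8
grasp_force: 30.0
```

Call:
{"api": "jog_arm", "payload": {"increments": [0, 0, 8, 0, 0, 0, 0, 0, 0, 0, 0, 0, 0, 0, 0, 0, 0, 0, 0, 0, 0]}}

```text
t: 57.1
ee_pos: [523.7, 61.6, 134.9]
orientation: [-2.24, -2.2, -0.003]
ft_force: [-0.7, 0.9, -6.2]
width: 35.8
grasp_force: 30.0
```

```bash
python3 -c "
from h import *
go((524,62,10),-1.2);level(-1.2)"
```

```text
tcp [523.7  61.6 134.9] tooly -1.0 shift [1.000e-01 3.000e-01 1.249e+02] turn z 0.17616470502456139
turn to level [-0.   -0.14  0.18]
```

Call:
{"api": "jog_arm", "payload": {"increments": [0, 0, 0, 0, 0, 40, 0, 0, 0, 0, 0, 0, 40, 0, 0, 0, 0, 0, 0, 30, 0, 0, 0, 0, 0, 0, 14, 0, 0, 0, 0, 0, 0, 0, 0, 0, 0, 0, 0, 0, 0, 0, 0, 0, 0, 0, 0, 0, 48, 0, 0, 0, 0, 0, 0, 48, 0, 0, 0, 0, 0, 0, 48]}}

```text
t: 58.22
ee_pos: [524.4, 62.0, 11.7]
orientation: [-2.244, -2.198, -0.005]
ft_force: [-0.2, -0.7, -1.0]
width: 42.1
grasp_force: 0.0
```

Call:
{"api": "jog_arm", "payload": {"increments": [0, 0, 0, 0, 0, -30, 48, 0, 0, 0, 0, 0, -40, 48, 0, 0, 0, 0, 0, -50, 100, 0, 0, -10, 0, 0, 0, 100, 0, 0, -10, 0, 0, 0, 100, 0, 0, -10, 0, 0, 0, 100, 0, 0, -10, 0, 0, 0, 100, 0, 0, -10, 0, 0, 0, 100, 0, 0, -10, 0, 0, 0, 100, 0, 0, -10, 0, 0, 0, 100, 0, 0, -9.7, 0, 0, 0, 100]}}

```text
t: 59.6
ee_pos: [523.8, 61.6, 131.1]
orientation: [0.305, 3.126, 0.004]
ft_force: [0.5, -0.3, -0.1]
width: 88.0
grasp_force: 0.0
```

```bash
python3 -c "
from h import *
P,s=scene((410,660,-330,130))
for r in s: print(r)
go((467.4,-251.4,120),78.5); level(78.5)"
```

```text
(array([ 467.4, -251.2]), array([84.2, 34.5]), -11.8, np.float64(37.2), 238)
(array([464.5,  35.6]), array([32.2, 31.9]), -89.2, np.float64(40.5), 93)
tcp [523.8  61.7 131.1] tooly 79.2 shift [  -3.1 -318.1   10.3] turn z 0.7274528935711828
turn to level [ 0.15 -0.    0.73]
```

Call:
{"api": "jog_arm", "payload": {"increments": [0, 0, 0, -1, -53, 0, 100, 0, 0, 0, -1, -53, 0, 100, 0, 0, 0, -1, -53, 0, 100, 0, 0, 0, 0, -53, 0, 100, 0, 0, 0, 0, -53, 0, 100, 0, 0, 0, 0, -53, 0, 100, 0, 0, 0.8, 0, 0, 10, 100, 0, 0, 0, 0, 0, 0, 100, 0, 0, 0, 0, 0, 0, 100]}}

```text
t: 60.78
ee_pos: [463.6, -249.3, 120.0]
orientation: [-0.334, -3.123, -0.005]
ft_force: [0.9, 0.0, 0.1]
width: 87.9
grasp_force: 0.0
```

```bash
python3 -c "
from h import *
go((467.4,-251.3,5),78.4)"
```

```text
tcp [ 463.6 -249.3  120. ] tooly 77.8 shift [ -4.3  -1.5 115. ] turn z -0.6258275598934091
```

Call:
{"api": "jog_arm", "payload": {"increments": [0, 0, -0.6, -4, -2, 40, 100, 0, 0, 0, 0, 0, 40, 100, 0, 0, 0, 0, 0, 25, 100, 0, 0, 0, 0, 0, 10, 100, 0, 0, 0, 0, 0, 0, 0, 0, 0, 0, 0, 0, 0, 0, 0, 0, 0, 0, 0, 0, 0, 0, 0, 0, 0, 0, 0, 0, 0, 0, 0, 0, 0, 0, 0, 0, 0, 0, 0, 0, 0, 0]}}

```text
t: 62.02
ee_pos: [467.0, -253.0, 5.4]
orientation: [0.32, 3.125, 0.004]
ft_force: [-0.2, 1.3, 2.8]
width: 35.8
grasp_force: 30.0
```

Call:
{"api": "jog_arm", "payload": {"increments": [0, 0, 0, 0, 0, -30, 0, 0, 0, 0, 0, 0, -50, 0, 0, 0, 0, 0, 0, -50, 0, 0, 7, 0, 0, 0, 0, 0, 0, 7, 0, 0, 0, 0, 0, 0, 7, 0, 0, 0, 0, 0, 0, 0, 0, 0, 0, 0, 0, 0, 0, 0, 0, 0, 0, 0, 0, 0, 0, 0, 0, 0, 0, 0, 0, 0, 0, 0, 0, 0]}}

```text
t: 63.28
ee_pos: [466.5, -253.4, 135.5]
orientation: [-0.282, -2.763, -0.056]
ft_force: [-0.4, -0.8, -2.8]
width: 35.9
grasp_force: 30.0
```

Call:
{"api": "jog_arm", "payload": {"increments": [0, -2.1, 0, 0, 0, 0, 0, 0, -2.1, 0, 0, 0, 0, 0, 0, -2.1, 0, 0, 0, 0, 0, 0, -2.1, 0, 0, 0, 0, 0, 0, -2.1, 0, 0, 0, 0, 0, 0, -2.1, 0, 0, 0, 0, 0, 0, -2.1, 0, 0, 0, 0, 0, 0, -2.1, 0, 0, 0, 0, 0, 0, -2.1, 0, 0, 0, 0, 0, 0, -2.1, 0, 0, 0, 0, 0, 0, 0, 0, 0, 0, 0, 0, 0, 0, 0, 0, 0, 0, 0]}}

```text
t: 64.78
ee_pos: [467.0, -253.5, 135.4]
orientation: [-0.32, -3.125, -0.004]
ft_force: [1.6, 0.1, -3.3]
width: 35.9
grasp_force: 30.0
```

```bash
python3 -c "
from h import *
level(78.4); mom()"
```

```text
turn to level [ 0.13 -0.02 -0.09]
M [ 0.005  0.007 -0.017] [0.044 0.019 0.041]
t 65.12 width 35.884407641314716 moment about tool y 0.008 Fz [ 0.13 -0.3  -3.34] rpy tilt [ 0.     0.002 -1.   ]
```

Call:
{"api": "jog_arm", "payload": {"increments": [0, -7, 0, 0, 0, 0, 0, 0, -7, 0, 0, 0, 0, 0, 0, -7, 0, 0, 0, 0, 0, 0, 0, 0, 0, 0, 0, 0, 0, 0, 0, 0, 0, 0, 0, 0, 0, 0, 0, 0, 0, 0, 0, 0, 0, 0, 0, 0, 0]}}

```text
t: 66.05
ee_pos: [467.7, -253.6, 135.3]
orientation: [0.282, 2.762, -0.049]
ft_force: [-0.5, 0.6, -2.9]
width: 36.1
grasp_force: 30.0
```

Call:
{"api": "jog_arm", "payload": {"increments": [0, 2.1, 0, 0, 0, 0, 0, 0, 2.1, 0, 0, 0, 0, 0, 0, 2.1, 0, 0, 0, 0, 0, 0, 2.1, 0, 0, 0, 0, 0, 0, 2.1, 0, 0, 0, 0, 0, 0, 2.1, 0, 0, 0, 0, 0, 0, 2.1, 0, 0, 0, 0, 0, 0, 2.1, 0, 0, 0, 0, 0, 0, 2.1, 0, 0, 0, 0, 0, 0, 2.1, 0, 0, 0, 0, 0, 0, 0, 0, 0, 0, 0, 0, 0, 0, 0, 0, 0, 0, 0]}}

```text
t: 67.55
ee_pos: [466.9, -253.3, 135.0]
orientation: [0.319, 3.125, 0.004]
ft_force: [0.4, -0.4, -3.8]
width: 35.9
grasp_force: 30.0
```

```bash
python3 -c "
from h import *
level(78.4); mom()
go((581,61.5,135),-1.2); go((470,-120,50),90)"
```

```text
turn to level [ 0.14 -0.01 -0.07]
M [0.011 0.    0.018] [0.027 0.03  0.032]
t 67.9 width 35.98383371169419 moment about tool y 0.002 Fz [ 0.16 -0.07 -3.15] rpy tilt [ 0.     0.002 -1.   ]
tcp [ 466.9 -253.4  135.2] tooly 78.3 shift [-48.  331.5   1. ] turn z 79.51511317620837
tcp [ 466.9 -253.4  135.2] tooly 78.3 shift [ 24.  131.1  85.5] turn z -11.68488682379163
```

#5 is sound, so one of the boxed two must rattle. I'll set #5 down on the bench and retest those two slowly.

Call:
{"api": "jog_arm", "payload": {"increments": [0, 0, 0, 8, 44, 0, 0, 0, 0, 0, 8, 44, 0, 0, 0, 0, 0, 8, 43, 0, 0, 0, 0, 0, 0, 0, 40, 0, 0, 0, 0, 0, 0, 40, 0, 0, 0, 0, 0, 0, 36, 0, 0, 0, 0, 0, 0, 12, 0, 0, 0, 0, 0, 0, 0, 0, 0, 0, 0, 0, 0, 0, 70, 0, 0, 0, 0, 0, 0, 90, 0, 0, 0, 0, 0, 0, 100]}}

```text
t: 69.32
ee_pos: [470.7, -120.1, 8.4]
orientation: [0.32, 3.124, 0.003]
ft_force: [0.1, -0.4, -0.2]
width: 62.5
grasp_force: 0.0
```

Call:
{"api": "jog_arm", "payload": {"increments": [0, 0, 0, 0, 0, -40, 100, 0, 0, 0, 0, 0, -50, 100, 0, 0, 0, 0, 0, -50, 100, 0, 0, 0, 0, 0, 0, 100]}}

```text
t: 69.82
ee_pos: [472.6, -121.0, 151.3]
orientation: [0.319, 3.117, 0.002]
ft_force: [-0.1, 0.8, -1.1]
width: 88.1
grasp_force: 0.0
```

```bash
python3 -c "
from h import *
P,s=scene((410,660,-330,130))
for r in s: print(r)
for r in scene((440,620,240,400))[1]: print('box',r)
go((532,278,120),95.3); level(95.3)"
```

```text
(array([519.4,  59.5]), array([85.2, 35.6]), 89.7, np.float64(40.6), 239)
(array([466.1,  62.2]), array([83.9, 35. ]), 89.8, np.float64(40.3), 241)
box (array([528.9, 346.8]), array([91. , 35.2]), 5.3, np.float64(42.3), 206)
box (array([531.6, 279.1]), array([84.4, 37.1]), 4.8, np.float64(42.4), 208)
tcp [ 470.  -120.3  147.9] tooly 78.3 shift [ 20.  402.5  28.8] turn z -16.97853735437502
turn to level [  0.13   0.08 -16.98]
```

Call:
{"api": "jog_arm", "payload": {"increments": [0, 0, 0, 3, 57, 0, 50, 0, 0, 0, 3, 57, 0, 50, 0, 0, 0, 3, 57, 0, 50, 0, 0, 0, 3, 57, 0, 50, 0, 0, 0, 3, 58, 0, 50, 0, 0, 0, 3, 58, 0, 50, 0, 0, 0, 2, 58, 0, 50, 0, 0, -8.5, 0, 0, 15, 50, 0, 0, -8.5, 0, 0, 10, 50, 0, 0, 0, 0, 0, 0, 50, 0, 0, 0, 0, 0, 0, 50]}}

```text
t: 71.3
ee_pos: [531.4, 277.2, 122.6]
orientation: [0.141, -3.137, -0.003]
ft_force: [-0.3, 0.1, -0.4]
width: 43.8
grasp_force: 0.0
```

```bash
python3 -c "
from h import *
go((531.8,278.6,13),95.0);level(95); print(get_obs()['width'])"
```

```text
tcp [531.4 277.2 122.6] tooly 95.1 shift [ -0.7   1.2 109.7] turn z 0.14012211218992832
turn to level [ 0.11 -0.06  0.14]
43.78494859940306
```

Tipping above the box needs a high lift, so I'll go to about 170.

Call:
{"api": "jog_arm", "payload": {"increments": [0, 0, 0, 0, 1.2, 40, 50, 0, 0, 0, 0, 0, 40, 50, 0, 0, 0, 0, 0, 20, 50, 0, 0, 0, 0, 0, 9, 50, 0, 0, 0, 0, 0, 0, 50, 0, 0, 0, 0, 0, 0, 0, 0, 0, 0, 0, 0, 0, 0, 0, 0, 0, 0, 0, 0, 0, 0, 0, 0, 0, 0, 0, 0]}}

```text
t: 72.42
ee_pos: [532.5, 279.3, 15.7]
orientation: [-0.146, 3.136, 0.005]
ft_force: [-0.1, -0.4, 6.7]
width: 35.8
grasp_force: 30.0
```

Call:
{"api": "jog_arm", "payload": {"increments": [0, 0, 0, 0, 0, -40, 0, 0, 0, 0, 0, 0, -55, 0, 0, 0, 0, 0, 0, -60, 0, 0, 7, 0, 0, 0, 0, 0, 0, 7, 0, 0, 0, 0, 0, 0, 7, 0, 0, 0, 0, 0, 0, 0, 0, 0, 0, 0, 0, 0, 0, 0, 0, 0, 0, 0, 0, 0, 0, 0, 0, 0, 0, 0, 0, 0, 0, 0, 0, 0]}}

```text
t: 73.68
ee_pos: [531.2, 278.7, 170.0]
orientation: [0.13, -2.774, 0.02]
ft_force: [-1.0, -0.9, -3.2]
width: 35.9
grasp_force: 30.0
```

Call:
{"api": "jog_arm", "payload": {"increments": [0, -2.1, 0, 0, 0, 0, 0, 0, -2.1, 0, 0, 0, 0, 0, 0, -2.1, 0, 0, 0, 0, 0, 0, -2.1, 0, 0, 0, 0, 0, 0, -2.1, 0, 0, 0, 0, 0, 0, -2.1, 0, 0, 0, 0, 0, 0, -2.1, 0, 0, 0, 0, 0, 0, -2.1, 0, 0, 0, 0, 0, 0, -2.1, 0, 0, 0, 0, 0, 0, -2.1, 0, 0, 0, 0, 0, 0, 0, 0, 0, 0, 0, 0, 0, 0, 0, 0, 0, 0, 0]}}

```text
t: 75.18
ee_pos: [531.7, 278.7, 169.8]
orientation: [-0.146, 3.138, 0.004]
ft_force: [0.0, 0.4, -2.4]
width: 36.1
grasp_force: 30.0
```

```bash
python3 -c "
from h import *
level(95); mom()"
```

```text
turn to level [0.15 0.02 0.33]Traceback (most recent call last):
  File "<string>", line 3, in <module>
    level(95); mom()
               ~~~^^
  File "h.py", line 36, in mom
    o=get_obs(); get_image("side"); M.append(o["moment"]); F.append(o["ft_force"])
                 ~~~~~~~~~^^^^^^^^
ValueError: 200 camera calls are used up
```

Call:
{"api": "jog_arm", "payload": {"increments": [0, -7, 0, 0, 0, 0, 0, 0, -7, 0, 0, 0, 0, 0, 0, -7, 0, 0, 0, 0, 0, 0, 0, 0, 0, 0, 0, 0, 0, 0, 0, 0, 0, 0, 0, 0, 0, 0, 0, 0, 0, 0, 0, 0, 0, 0, 0, 0, 0]}}

```text
t: 76.05
ee_pos: [532.4, 278.6, 169.6]
orientation: [-0.127, 2.772, 0.027]
ft_force: [0.1, 0.5, -2.4]
width: 35.8
grasp_force: 30.0
```

Call:
{"api": "jog_arm", "payload": {"increments": [0, 2.1, 0, 0, 0, 0, 0, 0, 2.1, 0, 0, 0, 0, 0, 0, 2.1, 0, 0, 0, 0, 0, 0, 2.1, 0, 0, 0, 0, 0, 0, 2.1, 0, 0, 0, 0, 0, 0, 2.1, 0, 0, 0, 0, 0, 0, 2.1, 0, 0, 0, 0, 0, 0, 2.1, 0, 0, 0, 0, 0, 0, 2.1, 0, 0, 0, 0, 0, 0, 2.1, 0, 0, 0, 0, 0, 0, 0, 0, 0, 0, 0, 0, 0, 0, 0, 0, 0, 0, 0]}}

```text
t: 77.55
ee_pos: [531.6, 278.5, 169.3]
orientation: [-0.146, 3.138, 0.004]
ft_force: [-0.0, -0.8, -2.3]
width: 36.2
grasp_force: 30.0
```

```bash
python3 -c "
from h import *
level(95); mom()
go((581,61.5,140),-1.2); go((531.7,277.5,14),95.3)"
```

```text
turn to level [0.14 0.04 0.32]Traceback (most recent call last):
  File "<string>", line 3, in <module>
    level(95); mom()
               ~~~^^
  File "h.py", line 36, in mom
    o=get_obs(); get_image("side"); M.append(o["moment"]); F.append(o["ft_force"])
                 ~~~~~~~~~^^^^^^^^
ValueError: 200 camera calls are used up
```

The camera budget is used up: my 8-frame moment averaging consumed it. The networks still work on the last pictures, so I'll see whether those calls run and whether they can also serve as time ticks.

```bash
python3 - <<'E'
from h import *
M=[];p,r=tool()
try:
    for t in("lid_handle","lid_centre","housing_a_centre","brass_bush","gear","insulator"):
        o=get_obs(); M.append(o["moment"]); x=models.look_for(t,"top"); print(o["t"],t,[(np.round(a["centre"],1),round(a["p"],2)) for a in x])
except Exception as e: print(e)
print(np.round(r.inv().apply(np.array(M))[:,1],3))
E
```

```text
77.55 lid_handle [(array([ 522.5, -384.8,   11.3]), 0.9)]
77.6 lid_centre [(array([525.8, 339. ,  41.8]), 0.7), (array([ 582.2, -264.5,   26.5]), 0.56)]
77.65 housing_a_centre [(array([533.4, 273.2,  40.8]), 0.54)]
77.7 brass_bush [(array([ 582.2, -261.5,   28. ]), 0.56)]
77.75 gear [(array([ 547.9, -559.1,   16.7]), 0.51), (array([537.4, 284. ,  52.9]), 0.27)]
77.8 insulator []
[-0.004  0.038  0.006 -0.074 -0.017 -0.031]
```

```bash
sed -i 's/get_image("side")/models.look_for("gear","top")/; s/range(8)/range(16)/' h.py; python3 -c "
from h import *
mom()"
```

```text
M [ 0.035  0.004 -0.019] [0.026 0.027 0.031]
t 78.6 width 35.82177112044504 moment about tool y 0.001 Fz [ 0.2   0.13 -2.51] rpy tilt [ 0.     0.003 -1.   ]
```

Call:
{"api": "jog_arm", "payload": {"increments": [0, 7, 0, 0, 0, 0, 0, 0, 7, 0, 0, 0, 0, 0, 0, 7, 0, 0, 0, 0, 0, 0, 0, 0, 0, 0, 0, 0, 0, 0, 0, 0, 0, 0, 0, 0, 0, 0, 0, 0, 0, 0, 0, 0, 0, 0, 0, 0, 0]}}

```text
t: 79.53
ee_pos: [531.3, 278.7, 170.1]
orientation: [0.13, -2.774, 0.02]
ft_force: [0.0, -0.1, -2.7]
width: 36.0
grasp_force: 30.0
```

Call:
{"api": "jog_arm", "payload": {"increments": [0, -2.1, 0, 0, 0, 0, 0, 0, -2.1, 0, 0, 0, 0, 0, 0, -2.1, 0, 0, 0, 0, 0, 0, -2.1, 0, 0, 0, 0, 0, 0, -2.1, 0, 0, 0, 0, 0, 0, -2.1, 0, 0, 0, 0, 0, 0, -2.1, 0, 0, 0, 0, 0, 0, -2.1, 0, 0, 0, 0, 0, 0, -2.1, 0, 0, 0, 0, 0, 0, -2.1, 0, 0, 0, 0, 0, 0, 0, 0, 0, 0, 0, 0, 0, 0, 0, 0, 0, 0, 0]}}

```text
t: 81.03
ee_pos: [531.7, 278.7, 169.8]
orientation: [-0.146, 3.138, 0.004]
ft_force: [-1.2, 1.8, -2.4]
width: 35.7
grasp_force: 30.0
```

```bash
python3 -c "
from h import *
mom()
go((531.7,277.5,14.5),95.3);go((581,61.5,140),-1.2)"
```

```text
M [0.035 0.016 0.003] [0.028 0.033 0.027]
t 81.78 width 35.78467106407753 moment about tool y 0.012 Fz [-0.24  0.04 -2.4 ] rpy tilt [ 0.     0.003 -1.   ]
tcp [531.6 278.6 169.5] tooly 95.3 shift [ 1.00e-01 -1.50e+00  1.55e+02] turn z 0.02011523521397862
tcp [531.6 278.6 169.5] tooly 95.3 shift [ -29.  -220.8   28.9] turn z -83.47988476478602
```

#2 is confirmed sound, so I'll put it back and test #1.

Call:
{"api": "jog_arm", "payload": {"increments": [0, 0, 0, 0, -1.5, 50, 0, 0, 0, 0, 0, 0, 50, 0, 0, 0, 0, 0, 0, 40, 0, 0, 0, 0, 0, 0, 14, 0, 0, 0, 0, 0, 0, 0, 0, 0, 0, 0, 0, 0, 0, 0, 0, 0, 0, 0, 0, 0, 50, 0, 0, 0, 0, 0, 0, 50, 0, 0, 0, 0, 0, 0, 50, 0, 0, 0, 0, 0, -40, 50, 0, 0, 0, 0, 0, -50, 50, 0, 0, 0, 0, 0, 0, 50]}}

```text
t: 83.32
ee_pos: [534.4, 278.5, 109.5]
orientation: [-0.145, 3.131, 0.009]
ft_force: [1.4, 0.2, -0.1]
width: 44.2
grasp_force: 0.0
```

Call:
{"api": "jog_arm", "payload": {"increments": [0, 0, 0, 0, 35, 0, 50, 0, 0, 0, -1, 34, 0, 50, 0, 0, 0, 0, 0, 0, 50, 0, 0, 0, 0, 0, 0, 50]}}

```text
t: 83.82
ee_pos: [525.7, 345.3, 104.7]
orientation: [0.146, -3.137, -0.002]
ft_force: [-0.6, 0.1, 0.3]
width: 43.6
grasp_force: 0.0
```

```bash
python3 -c "
from h import *
go((526.5,346.6,13),95.3);level(95.3); print(get_obs()['width'])"
```

```text
tcp [525.7 345.3 104.7] tooly 95.3 shift [-1.   1.1 91.7] turn z 0.04753279705855107
turn to level [ 0.08 -0.06  0.05]
43.560926176292
```

Call:
{"api": "jog_arm", "payload": {"increments": [0, 0, 0, -1, 1, 40, 50, 0, 0, 0, 0, 0, 30, 50, 0, 0, 0, 0, 0, 14, 50, 0, 0, 0, 0, 0, 7, 50, 0, 0, 0, 0, 0, 0, 50, 0, 0, 0, 0, 0, 0, 0, 0, 0, 0, 0, 0, 0, 0, 0, 0, 0, 0, 0, 0, 0, 0, 0, 0, 0, 0, 0, 0]}}

```text
t: 84.95
ee_pos: [527.9, 347.7, 15.6]
orientation: [-0.146, 3.136, 0.005]
ft_force: [-0.6, -1.5, 6.3]
width: 35.6
grasp_force: 30.0
```

Call:
{"api": "jog_arm", "payload": {"increments": [0, 0, 0, 0, 0, -40, 0, 0, 0, 0, 0, 0, -55, 0, 0, 0, 0, 0, 0, -60, 0, 0, 7, 0, 0, 0, 0, 0, 0, 7, 0, 0, 0, 0, 0, 0, 7, 0, 0, 0, 0, 0, 0, 0, 0, 0, 0, 0, 0, 0, 0, 0, 0, 0, 0, 0, 0, 0, 0, 0, 0, 0, 0, 0, 0, 0, 0, 0, 0, 0]}}

```text
t: 86.2
ee_pos: [526.8, 347.2, 170.1]
orientation: [0.13, -2.774, 0.02]
ft_force: [0.2, -0.4, -3.2]
width: 36.4
grasp_force: 30.0
```

Call:
{"api": "jog_arm", "payload": {"increments": [0, -2.1, 0, 0, 0, 0, 0, 0, -2.1, 0, 0, 0, 0, 0, 0, -2.1, 0, 0, 0, 0, 0, 0, -2.1, 0, 0, 0, 0, 0, 0, -2.1, 0, 0, 0, 0, 0, 0, -2.1, 0, 0, 0, 0, 0, 0, -2.1, 0, 0, 0, 0, 0, 0, -2.1, 0, 0, 0, 0, 0, 0, -2.1, 0, 0, 0, 0, 0, 0, -2.1, 0, 0, 0, 0, 0, 0, 0, 0, 0, 0, 0, 0, 0, 0, 0, 0, 0, 0, 0]}}

```text
t: 87.7
ee_pos: [527.2, 347.1, 170.0]
orientation: [-0.146, 3.138, 0.004]
ft_force: [-0.4, -0.2, -3.1]
width: 35.6
grasp_force: 30.0
```

```bash
python3 -c "
from h import *
mom()"
```

```text
M [ 0.03   0.034 -0.006] [0.035 0.029 0.026]
t 88.45 width 35.999269998176295 moment about tool y 0.031 Fz [ 0.05 -0.02 -3.66] rpy tilt [-0.     0.003 -1.   ]
```

Call:
{"api": "jog_arm", "payload": {"increments": [0, -7, 0, 0, 0, 0, 0, 0, -7, 0, 0, 0, 0, 0, 0, -7, 0, 0, 0, 0, 0, 0, 0, 0, 0, 0, 0, 0, 0, 0, 0, 0, 0, 0, 0, 0, 0, 0, 0, 0, 0, 0, 0, 0, 0, 0, 0, 0, 0]}}

```text
t: 89.38
ee_pos: [528.1, 347.0, 169.8]
orientation: [-0.127, 2.772, 0.028]
ft_force: [-0.4, -0.1, -4.0]
width: 35.9
grasp_force: 30.0
```

Call:
{"api": "jog_arm", "payload": {"increments": [0, 2.1, 0, 0, 0, 0, 0, 0, 2.1, 0, 0, 0, 0, 0, 0, 2.1, 0, 0, 0, 0, 0, 0, 2.1, 0, 0, 0, 0, 0, 0, 2.1, 0, 0, 0, 0, 0, 0, 2.1, 0, 0, 0, 0, 0, 0, 2.1, 0, 0, 0, 0, 0, 0, 2.1, 0, 0, 0, 0, 0, 0, 2.1, 0, 0, 0, 0, 0, 0, 2.1, 0, 0, 0, 0, 0, 0, 0, 0, 0, 0, 0, 0, 0, 0, 0, 0, 0, 0, 0]}}

```text
t: 90.88
ee_pos: [527.4, 346.9, 169.5]
orientation: [-0.146, 3.138, 0.004]
ft_force: [-0.2, 0.3, -3.5]
width: 35.6
grasp_force: 30.0
```

```bash
python3 -c "
from h import *
mom()
go((580,61.5,140),-1.2);level(95.3)"
```

```text
M [ 0.036 -0.044 -0.009] [0.035 0.028 0.027]
t 91.62 width 35.812497908857935 moment about tool y -0.047 Fz [-0.16  0.1  -3.51] rpy tilt [ 0.001  0.003 -1.   ]
tcp [527.3 347.  169.6] tooly 95.3 shift [ -26.  -289.2   28.9] turn z -83.4820641775982
turn to level [0.14 0.02 0.02]
```

Readings are +0.031 and -0.047, so #1 rattles. It goes in the tray at +57.

Call:
{"api": "jog_arm", "payload": {"increments": [0, 0, 0, -5, -58, 0, 0, 0, 0, 0, -5, -58, 0, 0, 0, 0, 0, -5, -58, 0, 0, 0, 0, 0, -5, -58, 0, 0, 0, 0, 0, -6, -57, 0, 0, 0, 0, 9.65, 0, 0, 5, 0, 0, 0, 9.65, 0, 0, 5, 0, 0, 0, 9.65, 0, 0, 5, 0, 0, 0, 9.65, 0, 0, 5, 0, 0, 0, 9.65, 0, 0, 5, 0]}}

```text
t: 92.92
ee_pos: [580.1, 61.6, 143.9]
orientation: [-1.158, -2.92, -0.004]
ft_force: [-0.2, 0.5, -2.7]
width: 36.2
grasp_force: 30.0
```

Call:
{"api": "jog_arm", "payload": {"increments": [0, 0, 9.65, 0, 0, 5, 0, 0, 0, 9.65, 0, 0, 5, 0, 0, 0, 9.65, 0, 0, 0, 0, 0, 0, 9.65, 0, 0, 0, 0, 0, 0, 9.65, 0, 0, 0, 0, 0, 0, 0, 0, 0, 0, 0, 0, 0, 0, 0, 0, 0, 0]}}

```text
t: 93.8
ee_pos: [580.0, 61.7, 134.0]
orientation: [-2.239, -2.201, -0.003]
ft_force: [0.2, 0.2, -3.9]
width: 35.7
grasp_force: 30.0
```

```bash
python3 -c "
from h import *
go((580,61.5,10),-1.2);level(-1.2); print(get_obs()['width'])"
```

```text
tcp [580.   61.7 134. ] tooly -1.0 shift [ -0.5   0.  124. ] turn z 0.20748259168107097
turn to level [ 0.01 -0.14  0.21]
35.65369915886848
```

Call:
{"api": "jog_arm", "payload": {"increments": [0, 0, 0, 0, 0, 40, 0, 0, 0, 0, 0, 0, 40, 0, 0, 0, 0, 0, 0, 30, 0, 0, 0, 0, 0, 0, 12, 0, 0, 0, 0, 0, 0, 0, 0, 0, 0, 0, 0, 0, 0, 0, 0, 0, 0, 0, 0, 0, 48, 0, 0, 0, 0, 0, 0, 48, 0, 0, 0, 0, 0, 0, 48]}}

```text
t: 94.92
ee_pos: [580.4, 62.1, 12.4]
orientation: [-2.243, -2.198, -0.004]
ft_force: [0.2, -1.0, 0.0]
width: 42.1
grasp_force: 0.0
```

Call:
{"api": "jog_arm", "payload": {"increments": [0, 0, 0, 0, 0, -30, 48, 0, 0, 0, 0, 0, -40, 48, 0, 0, 0, 0, 0, -50, 100, 0, 0, -10, 0, 0, 0, 100, 0, 0, -10, 0, 0, 0, 100, 0, 0, -10, 0, 0, 0, 100, 0, 0, -10, 0, 0, 0, 100, 0, 0, -10, 0, 0, 0, 100, 0, 0, -10, 0, 0, 0, 100, 0, 0, -10, 0, 0, 0, 100, 0, 0, -9.5, 0, 0, 0, 100]}}

```text
t: 96.3
ee_pos: [579.9, 61.7, 132.1]
orientation: [0.311, 3.126, 0.004]
ft_force: [0.1, -0.2, -0.2]
width: 88.2
grasp_force: 0.0
```

```bash
python3 -c "
from h import *
go((470.7,-120.5,120),78.3)"
```

```text
tcp [579.9  61.7 132.1] tooly 78.6 shift [  71.2 -200.2   11.6] turn z 0.3464365218454475
```

Call:
{"api": "jog_arm", "payload": {"increments": [0, 0, 0, 18, -50, 0, 100, 0, 0, 0, 18, -50, 0, 100, 0, 0, 0, 18, -50, 0, 100, 0, 0, 0, 17, -50, 0, 100, 0, 0, 0.3, 0, 0, 10, 100, 0, 0, 0, 0, 0, 0, 100, 0, 0, 0, 0, 0, 0, 100]}}

```text
t: 97.18
ee_pos: [470.6, -119.0, 121.5]
orientation: [0.326, 3.125, 0.004]
ft_force: [0.2, 0.4, 0.0]
width: 88.2
grasp_force: 0.0
```

```bash
python3 -c "
from h import *
go((470.7,-120.5,6),78.3)"
```

```text
tcp [ 470.6 -119.   121.5] tooly 78.1 shift [ -0.4  -1.8 115.5] turn z -0.20158105553223038
```

Call:
{"api": "jog_arm", "payload": {"increments": [0, 0, 0, 0, -2, 40, 100, 0, 0, 0, 0, 0, 40, 100, 0, 0, 0, 0, 0, 5, 100, 0, 0, 0, 0, 0, 0, 100, 0, 0, 0, 0, 0, 0, 100]}}

```text
t: 97.8
ee_pos: [470.7, -121.5, 37.8]
orientation: [0.327, 3.122, 0.003]
ft_force: [0.3, 0.4, -0.4]
width: 87.8
grasp_force: 0.0
```

Call:
{"api": "jog_arm", "payload": {"increments": [0, 0, 0, 0, 0, 5, 100, 0, 0, 0, 0, 0, 20, 100, 0, 0, 0, 0, 0, 6, 100, 0, 0, 0, 0, 0, 0, 0, 0, 0, 0, 0, 0, 0, 0, 0, 0, 0, 0, 0, 0, 0, 0, 0, 0, 0, 0, 0, 0, 0, 0, 0, 0, 0, 0, 0, 0, 0, 0, 0, 0, 0, 0]}}

```text
t: 98.92
ee_pos: [469.7, -121.3, 5.6]
orientation: [0.328, 3.124, 0.004]
ft_force: [0.1, 1.1, 0.7]
width: 35.9
grasp_force: 30.0
```

Call:
{"api": "jog_arm", "payload": {"increments": [0, 0, 0, 0, 0, -30, 0, 0, 0, 0, 0, 0, -50, 0, 0, 0, 0, 0, 0, -55, 0, 0, 0, 0, 0, 0, 0, 0, 0, 0, 0, 0, 0, 0, 0, 0]}}

```text
invalid input
```

```bash
python3 -c "
from h import *
mom()
go((525.5,345.5,15),95.3)"
```

```text
M [ 0.45  -0.027  0.029] [0.111 0.034 0.025]
t 99.67 width 35.92324538387536 moment about tool y 0.067 Fz [0.37 2.99 4.14] rpy tilt [ 0.     0.003 -1.   ]
tcp [ 469.7 -121.3    5.6] tooly 78.0 shift [ 42.3 468.3  -8.2] turn z -17.27860036548246
```

Gripped at 35.9 mm. The lift call had one value too many and was refused, so I'll redo it.

Call:
{"api": "jog_arm", "payload": {"increments": [0, 0, 0, 0, 0, -30, 0, 0, 0, 0, 0, 0, -50, 0, 0, 0, 0, 0, 0, -50, 0, 0, 0, 0, 5, 59, 0, 0, 0, 0, 0, 5, 59, 0, 0, 0, 0, 0, 5, 59, 0, 0, 0, 0, 0, 5, 59, 0, 0, 0, 0, 0, 5, 58, 0, 0, 0, 0, 0, 5, 58, 0, 0, 0, 0, 0, 6, 58, 0, 0, 0, 0, 0, 6, 58, 0, 0]}}

```text
t: 101.1
ee_pos: [525.0, 346.0, 135.5]
orientation: [-0.327, -3.123, -0.001]
ft_force: [0.8, 0.5, -3.1]
width: 36.0
grasp_force: 30.0
```

Call:
{"api": "jog_arm", "payload": {"increments": [0, 0, -8.6, 0, 0, 0, 0, 0, 0, -8.6, 0, 0, 0, 0, 0, 0, 0, 0, 0, 0, 0, 0, 0, 0, 0, 0, 0, 0]}}

```text
t: 101.6
ee_pos: [525.3, 344.3, 136.0]
orientation: [0.138, -3.138, -0.003]
ft_force: [-0.1, -1.0, -3.7]
width: 35.9
grasp_force: 30.0
```

```bash
python3 -c "
from h import *
mom()
go((525.5,345.5,13),95.3);level(95.3)"
```

```text
M [0.038 0.014 0.007] [0.022 0.032 0.033]
t 102.35 width 36.01064144223639 moment about tool y 0.011 Fz [ 0.15 -0.01 -3.29] rpy tilt [-0.001  0.002 -1.   ]
tcp [525.6 344.8 136.6] tooly 95.2 shift [1.000e-01 4.000e-01 1.236e+02] turn z -0.07723971434943167
turn to level [ 0.14  0.02 -0.08]
```

Call:
{"api": "jog_arm", "payload": {"increments": [0, 0, 0, 0, 0, 40, 0, 0, 0, 0, 0, 0, 40, 0, 0, 0, 0, 0, 0, 30, 0, 0, 0, 0, 0, 0, 12, 0, 0, 0, 0, 0, 0, 0, 0, 0, 0, 0, 0, 0, 0, 0, 0, 0, 0, 0, 0, 0, 50, 0, 0, 0, 0, 0, 0, 50, 0, 0, 0, 0, 0, 0, 50]}}

```text
t: 103.52
ee_pos: [526.0, 345.4, 15.3]
orientation: [-0.143, 3.137, 0.005]
ft_force: [-0.5, -0.2, 0.0]
width: 44.4
grasp_force: 0.0
```

Call:
{"api": "jog_arm", "payload": {"increments": [0, 0, 0, 0, 0, -30, 50, 0, 0, 0, 0, 0, -40, 50, 0, 0, 0, 0, 0, -60, 100, 0, 0, 0, 0, 0, 0, 100, 0, 0, 0, 0, 0, 0, 100]}}

```text
t: 104.15
ee_pos: [525.4, 344.6, 144.7]
orientation: [-0.143, 3.138, 0.004]
ft_force: [-0.1, 0.4, -0.6]
width: 70.2
grasp_force: 0.0
```

```bash
python3 - <<'E'
from h import *
P=np.load("top0.npz")["P"]
for t in("lid_centre","lid_handle"):
    for a in models.regions_of(t,"top"):
        m=a["region"]; q=P[m]; print(t,round(a["p"],2),m.sum(),cv2.minAreaRect(q[:,:2].astype(np.float32)),np.percentile(q[:,2],[5,50,95]).round(1))
m=(P[...,2]>30)&(P[...,2]<60)&(abs(P[...,0]-525)<50)&(abs(P[...,1]+387)<40); q=P[m]; print("t0 handle mean",q.mean(0).round(1),len(q))
m=(P[...,2]>4)&(P[...,2]<14)&(abs(P[...,0]-525)<100)&(P[...,1]<-315)&(P[...,1]>-455); q=P[m]
n,l,st,c=cv2.connectedComponentsWithStats(m.astype(np.uint8)); i=1+np.argmax(st[1:,4]); q=P[l==i]; print("t0 lid",cv2.minAreaRect(q[:,:2].astype(np.float32)),q.mean(0).round(1))
go((525.5,-387,120),-4.8); print(np.round(get_obs()["qpos"],2))
E
```

```text
lid_centre 0.67 1318 ((498.8253173828125, -275.5417785644531), (178.5756072998047, 374.8313293457031), 13.48429012298584) [ 2.8  7.2 35.9]
lid_handle 0.79 1280 ((497.5984191894531, -275.62579345703125), (172.1921844482422, 376.2590637207031), 14.088470458984375) [ 2.9  7.2 37.4]
lid_handle 0.45 210 ((469.5965576171875, -19.732666015625), (268.9309997558594, 65.97151947021484), 56.75794982910156) [-1.8  2.3  6.6]
t0 handle mean [ 525.3 -386.4   40. ] 68
t0 lid ((526.0420532226562, -382.6000061035156), (117.9580078125, 157.98101806640625), 85.29106903076172) [ 525.2 -387.1    7.6]
tcp [524.7 344.2 143.2] tooly 95.2 shift [  65.7 -728.3   22.4] turn z -79.9777477882551
[ 0.56  0.52  1.68  0.    0.94 -1.1 ]
```

Call:
{"api": "jog_arm", "payload": {"increments": [0, 0, 0, 5.5, -60.5, 0, 100, 0, 0, 0, 5.5, -60.5, 0, 100, 0, 0, 0, 5.5, -60.5, 0, 100, 0, 0, 0, 5.5, -60.5, 0, 100, 0, 0, 0, 5.5, -60.5, 0, 100, 0, 0, 0, 5.5, -60.5, 0, 100, 0, 0, 0, 5.5, -60.5, 0, 100, 0, 0, 0, 5.5, -61, 0, 100, 0, 0, 0, 5.5, -61, 0, 100, 0, 0, 0, 5.5, -61, 0, 100, 0, 0, 0, 5.5, -61, 0, 100, 0, 0, 0, 5, -61, 0, 100]}}

```text
t: 105.75
ee_pos: [525.6, -388.1, 140.9]
orientation: [0.143, -3.136, -0.007]
ft_force: [1.0, -0.9, -0.0]
width: 88.2
grasp_force: 0.0
```

Call:
{"api": "jog_arm", "payload": {"increments": [0, 0, 10, 0, 0, 2, 100, 0, 0, 10, 0, 0, 2, 100, 0, 0, 10, 0, 0, 2, 100, 0, 0, 10, 0, 0, 2, 100, 0, 0, 10, 0, 0, 2, 100, 0, 0, 10, 0, 0, 2, 100, 0, 0, 10, 0, 0, 2, 100, 0, 0, 10, 0, 0, 2, 100, 0, 0, 10, 0, 0, 2, 100, 0, 0, 10, 0, 0, 2, 100, 0, 0, 0, 0, 0, 0, 100, 0, 0, 0, 0, 0, 0, 100]}}

```text
t: 107.25
ee_pos: [526.3, -386.3, 121.9]
orientation: [-2.306, -2.129, -0.002]
ft_force: [-0.2, 0.2, 0.4]
width: 88.4
grasp_force: 0.0
```

```bash
python3 -c "
from h import *
go((525.3,-386.7,13),-4.8); level(-4.8)"
```

```text
tcp [ 526.3 -386.3  121.9] tooly -4.6 shift [ -0.8  -0.8 108.9] turn z 0.21450819212495276
turn to level [-0.08 -0.19  0.21]
```

Call:
{"api": "jog_arm", "payload": {"increments": [0, 0, 0.2, -1, -1, 50, 100, 0, 0, 0, 0, 0, 32, 100, 0, 0, 0, 0, 0, 0, 100, 0, 0, 0, 0, 0, 0, 100]}}

```text
t: 107.75
ee_pos: [526.2, -387.8, 41.8]
orientation: [-2.314, -2.124, -0.003]
ft_force: [-0.3, 0.5, 0.2]
width: 88.1
grasp_force: 0.0
```

Call:
{"api": "jog_arm", "payload": {"increments": [0, 0, 0, 0, 0, 15, 100, 0, 0, 0, 0, 0, 10, 100, 0, 0, 0, 0, 0, 0, 0, 0, 0, 0, 0, 0, 0, 0, 0, 0, 0, 0, 0, 0, 0, 0, 0, 0, 0, 0, 0, 0, 0, 0, 0, 0, 0, 0, 0, 0, 0, 0, 0, 0, 0, 0, 0, 0, 0, 0, 0, 0, 0]}}

```text
t: 108.88
ee_pos: [525.6, -387.2, 15.8]
orientation: [-2.315, -2.122, -0.003]
ft_force: [0.6, -0.8, -0.8]
width: 21.5
grasp_force: 0.0
```

Call:
{"api": "jog_arm", "payload": {"increments": [0, 0, 0, 0, 0, 0, 0, 0, 0, 0, 0, 0, 0, 0, 0, 0, 0, 0, 0, 0, 0, 0, 0, 0, 0, 0, 0, 0]}}

```text
t: 109.38
ee_pos: [525.8, -387.3, 15.8]
orientation: [-2.315, -2.122, -0.003]
ft_force: [1.3, 0.2, -0.9]
width: 14.0
grasp_force: 30.0
```

```bash
python3 -c "
from h import *
for i in range(6): o=get_obs(); print(o['width'],o['grasp_force'],o['ee_pos'].round(1)); models.look_for('gear','top')"
```

```text
14.036137869813386 29.998254776000977 [ 525.8 -387.3   15.8]
13.880700844364464 29.99815732240677 [ 525.7 -387.3   15.8]
14.072949416680764 29.998244047164917 [ 525.7 -387.3   15.8]
14.029216408970997 29.998247623443604 [ 525.7 -387.3   15.8]
13.736340028427199 29.99818056821823 [ 525.7 -387.3   15.8]
13.637681928671496 29.998194873332977 [ 525.7 -387.3   15.8]
```

Call:
{"api": "jog_arm", "payload": {"increments": [0, 0, 0, 0, 0, -30, 0, 0, 0, 0, 0, 0, -50, 0, 0, 0, 0, 0, 0, -50, 0, 0, 0, 0, 0, 0, 0, 0, 0, 0, 0, 0, 0, 0, 0]}}

```text
t: 110.3
ee_pos: [524.5, -386.8, 144.5]
orientation: [-2.313, -2.12, -0.002]
ft_force: [-0.5, 0.3, -3.1]
width: 13.9
grasp_force: 30.0
```

```bash
python3 -c "
from h import *
mom()
a=np.radians(5.3); ex=np.array([np.cos(a),np.sin(a)]); ey=np.array([-ex[1],ex[0]]); O=np.array([528.5,312])
for y in (-222,-4): print(y,np.round(O+ey*y,1))
t=O+ey*-222
go((*t,68.8),95.3)"
```

```text
M [-0.059  0.068 -0.013] [0.041 0.026 0.029]
t 111.05 width 14.011446593191632 moment about tool y -0.064 Fz [-0.    0.04 -3.15] rpy tilt [-0.002  0.004 -1.   ]
-222 [549.   90.9]
-4 [528.9 308. ]
tcp [ 525.6 -387.6  145.9] tooly -5.0 shift [478.6 -18.2  78.3] turn z 79.72269722353303
```

```bash
python3 -c "
from h import *
mom();p,r=tool();o=get_obs();print(np.round(o['qpos'],3),np.round(o['joint_torque'],2))"
```

```text
M [-0.065  0.058 -0.005] [0.033 0.029 0.036]
t 111.85 width 13.625921998749408 moment about tool y -0.069 Fz [-0.25  0.04 -3.15] rpy tilt [ 0.     0.002 -1.   ]
[-0.655  0.552  1.614  0.003  0.976 -0.569] [-0.000e+00 -6.137e+01 -2.592e+01  5.000e-02  6.000e-02 -0.000e+00]
```

Call:
{"api": "jog_arm", "payload": {"increments": [0, 0, -10, 0, 0, 0, 0, 0, 0, -10, 0, 0, 0, 0, 0, 0, -10, 0, 0, 0, 0, 0, 0, -10, 0, 0, 0, 0, 0, 0, -10, 0, 0, 0, 0, 0, 0, -10, 0, 0, 0, 0, 0, 0, -10, 0, 0, 0, 0, 0, 0, -10, 0, 0, 0, 0, 0, 0, -10, 0, 0, 0, 0, 0, 0, -10, 0, 0, 0, 0, 0, 0, 0, 0, 0, 0, 0, 0, 0, 0, 0, 0, 0, 0]}}

```text
t: 113.4
ee_pos: [525.6, -387.6, 145.8]
orientation: [-0.132, 3.139, 0.004]
ft_force: [0.3, -0.5, -2.7]
width: 13.7
grasp_force: 30.0
```

```bash
python3 -c "
from h import *
mom();go((549,90.9,130),95.3); print(np.round(get_obs()['qpos'],2))"
```

```text
M [0.031 0.015 0.002] [0.03  0.032 0.027]
t 114.15 width 13.932576402343706 moment about tool y 0.012 Fz [-0.02 -0.13 -2.78] rpy tilt [ 0.     0.003 -1.   ]
tcp [ 525.6 -387.6  145.8] tooly 95.0 shift [-65.2 474.6  17. ] turn z -0.28115166291129867
[-0.65  0.55  1.61  0.    0.98 -2.31]
```

The moment offset turns out to come from the gripper's tare changing with yaw. At the housings' yaw the lid reads balanced, so it is gripped at its middle. Moving to the apron entry.

Call:
{"api": "jog_arm", "payload": {"increments": [0, 0, 0, -8, 59, 0, 0, 0, 0, 0, -8, 59, 0, 0, 0, 0, 0, -8, 59, 0, 0, 0, 0, 0, -8, 59, 0, 0, 0, 0, 0, -8, 59, 0, 0, 0, 0, 0, -8, 60, 0, 0, 0, 0, 0, -8, 60, 0, 0, 0, 0, 0, -9, 60, 0, 0, 0, 0, -0.3, 0, 0, 0, 0, 0, 0, 0, 0, 0, 0, 0, 0, 0, 0, 0, 0, 0, 0]}}

```text
t: 115.58
ee_pos: [548.7, 89.9, 147.0]
orientation: [-0.143, 3.138, 0.004]
ft_force: [-0.2, 0.3, -2.7]
width: 14.0
grasp_force: 30.0
```

```bash
python3 -c "
from h import *
go((549,90.9,69.5),95.3);level(95.3);print(get_obs()['width'])"
```

```text
tcp [548.7  89.9 147. ] tooly 95.2 shift [-0.4  0.8 77.5] turn z -0.0787967178750506
turn to level [ 0.13  0.01 -0.08]
13.963639438098875
```

Call:
{"api": "jog_arm", "payload": {"increments": [0, 0, 0, 0, 1, 40, 0, 0, 0, 0, 0, 0, 30, 0, 0, 0, 0, 0, 0, 7, 0, 0, 0, 0, 0, 0, 0, 0, 0, 0, 0, 0, 0, 0, 0]}}

```text
t: 116.2
ee_pos: [549.7, 92.2, 71.2]
orientation: [-0.145, 3.136, 0.004]
ft_force: [0.2, 0.2, -2.1]
width: 13.9
grasp_force: 30.0
```

Call:
{"api": "jog_arm", "payload": {"increments": [0, 0, 0, 0, 12, 0, 0, 0, 0, 0, 0, 12, 0, 0, 0, 0, 0, 0, 12, 0, 0, 0, 0, 0, 0, 12, 0, 0, 0, 0, 0, 0, 9, 0, 0, 0, 0, 0, 0, 0, 0, 0]}}

```text
t: 116.95
ee_pos: [543.3, 150.0, 70.1]
orientation: [-0.148, 3.138, 0.004]
ft_force: [-0.9, 0.2, -2.8]
width: 13.9
grasp_force: 30.0
```

```bash
python3 -c "
from h import *
mom()
a=np.radians(5.3); ex=np.array([np.cos(a),np.sin(a)]); ey=np.array([-ex[1],ex[0]]); O=np.array([528.5,312])
go((*(O-4*ey),68.8),95.3);level(95.3)"
```

```text
M [ 0.027  0.004 -0.007] [0.02  0.026 0.025]
t 117.7 width 13.712887852063906 moment about tool y 0.002 Fz [-0.08  0.07 -2.88] rpy tilt [ 0.     0.002 -1.   ]
tcp [543.4 149.2  70.2] tooly 95.3 shift [ -0.3 159.5   1.7] turn z 0.017907545083673426
turn to level [0.14 0.02 0.02]
```

Call:
{"api": "jog_arm", "payload": {"increments": [0, 0, 0, 0, 0, 1.2, 0, 0, 0, 0, 0, 10, 0, 0, 0, 0, 0, 0, 10, 0, 0, 0, 0, 0, 0, 10, 0, 0, 0, 0, 0, 0, 10, 0, 0, 0, 0, 0, 0, 10, 0, 0, 0, 0, 0, 0, 10, 0, 0, 0, 0, 0, 0, 0, 0, 0]}}

```text
t: 118.75
ee_pos: [537.8, 209.8, 69.1]
orientation: [-0.147, 3.138, 0.004]
ft_force: [-0.6, -0.2, -3.1]
width: 13.9
grasp_force: 30.0
```

```bash
python3 -c "
from h import *
mom()
go((528.9,308,68.8),95.3)"
```

```text
M [0.027 0.012 0.002] [0.032 0.024 0.027]
t 119.5 width 13.770580823626235 moment about tool y 0.009 Fz [-0.32 -0.05 -3.17] rpy tilt [ 0.     0.003 -1.   ]
tcp [537.8 208.9  69.1] tooly 95.3 shift [-0.3 99.5  0.6] turn z 0.021381826731754927
```

Call:
{"api": "jog_arm", "payload": {"increments": [0, 0, 0, 0, 11, 0, 0, 0, 0, 0, 0, 11, 0, 0, 0, 0, 0, 0, 11, 0, 0, 0, 0, 0, 0, 11, 0, 0, 0, 0, 0, 0, 11, 0, 0, 0, 0, 0, 0, 11, 0, 0, 0, 0, 0, 0, 11, 0, 0, 0, 0, 0, 0, 11, 0, 0, 0, 0, 0, 0, 4, 0, 0, 0, 0, 0, 0, 0, 0, 0]}}

```text
t: 120.8
ee_pos: [529.2, 300.8, 69.3]
orientation: [-0.146, 3.138, 0.004]
ft_force: [-0.4, -0.4, -2.5]
width: 13.9
grasp_force: 30.0
```

```bash
python3 -c "
from h import *
mom()
go((528.9,308,68.8),95.3)"
```

```text
M [0.028 0.008 0.001] [0.031 0.034 0.03 ]
t 121.55 width 13.85767087966022 moment about tool y 0.005 Fz [-0.27 -0.21 -2.93] rpy tilt [ 0.     0.002 -1.   ]
tcp [529.3 300.6  69.3] tooly 95.3 shift [-0.3  7.4  0.5] turn z 0.023842696311973555
```

Call:
{"api": "jog_arm", "payload": {"increments": [0, 0, 0, 0, 3, 0, 0, 0, 0, 0, 0, 3, 0, 0, 0, 0, 0, 0, 0, 0, 0, 0, 0, 0, 0, 0, 0, 0]}}

```text
t: 122.1
ee_pos: [528.7, 306.7, 69.3]
orientation: [-0.146, 3.138, 0.004]
ft_force: [-0.7, -0.5, -2.8]
width: 14.1
grasp_force: 30.0
```

Call:
{"api": "jog_arm", "payload": {"increments": [0, 0, 0, 0, 1.5, 0, 0, 0, 0, 0, 0, 0, 0, 0, 0, 0, 0, 0, 0, 0, 0]}}

```text
t: 122.48
ee_pos: [528.6, 306.9, 69.4]
orientation: [0.146, -3.138, -0.002]
ft_force: [0.9, -5.7, 0.2]
width: 13.7
grasp_force: 30.0
```

```bash
python3 -c "
from h import *
mom()
go((528.9,308,68.8),95.3)"
```

```text
M [-0.893 -0.137 -0.02 ] [0.024 0.042 0.03 ]
t 123.22 width 13.833408156659775 moment about tool y -0.053 Fz [ 0.76 -5.8  -0.45] rpy tilt [-0.     0.001 -1.   ]
tcp [528.6 306.9  69.4] tooly 95.3 shift [-0.4  1.   0.6] turn z 0.027052556542713546
```

Contact at 5.8 N within 1 mm of the expected seat, so the lid is home. Lower, release and rise.

Call:
{"api": "jog_arm", "payload": {"increments": [0, 0, 0, 0, 0, 1, 0, 0, 0, 0, 0, 0, 0, 0, 0, 0, 0, 0, 0, 0, 40, 0, 0, 0, 0, 0, 0, 40, 0, 0, 0, 0, 0, 0, 40, 0, 0, 0, 0, 0, 0, 40]}}

```text
t: 124.02
ee_pos: [528.7, 308.3, 68.5]
orientation: [-0.146, 3.138, 0.004]
ft_force: [0.6, 0.1, 0.4]
width: 35.4
grasp_force: 0.0
```

Call:
{"api": "jog_arm", "payload": {"increments": [0, 0, 0, 0, 0, -20, 40, 0, 0, 0, 0, 0, -40, 40, 0, 0, 0, 0, 0, -50, 40, 0, 0, 0, 0, 0, 0, 40, 0, 0, 0, 0, 0, 0, 40, 0, 0, 0, 0, 0, 0, 40]}}

```text
t: 124.78
ee_pos: [527.8, 307.3, 177.3]
orientation: [0.146, -3.137, -0.002]
ft_force: [0.6, 0.0, 0.0]
width: 35.2
grasp_force: 0.0
```

```bash
python3 -c "
from h import *
mom()"
```

```text
M [0.029 0.009 0.008] [0.034 0.033 0.026]
t 125.53 width 35.152229115320836 moment about tool y 0.006 Fz [0.03 0.03 0.13] rpy tilt [-0.002  0.001 -1.   ]
```

```bash
python3 -c "
from h import *
print(job.close_job())"
```

```text
the job is handed in; nothing more can be done
None
```

I handed in the job at about 125 s: three rattling housings are in the reject tray, two sound ones are in the packing box, and the lid is home (5.8 N stop within about 1 mm of the seat) and released; my moment readings used up the camera calls at about 75 s, so nothing after that, including the final layout, was checked by picture.

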